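# Turn the cart wheel until its valve stem points up

### The arm

A 6-joint arm with a two-finger parallel gripper is mounted at the origin on the work surface. World frame = base frame: x ahead of the robot, y to its left, z up, the work surface at z = 0. Lengths are in mm, angles in degrees, forces in N, time in s.
With the tool pointing down it reaches from about 300 to 850 mm from the base axis. Payload 4.2 kg.
Tool frame: the origin (TCP) lies at the very end of the fingers, on their centre line; the grasp point (between the pads) lies 19 mm behind it (hold_point_z is the z of the grasp point in the tool frame, in mm); z points along the fingers, y is the direction in which the jaws open and shut (so a half turn about z gives the same grasp; the last joint's range is limited). The gripper opens to 91 mm and grips with 3 to 60 N. Pads are 32 mm wide; open, the fingers measure 118 mm over their backs; the gripper's body (76 mm by 178 mm) begins 60 mm behind the grasp point.
Start: joints at [62.051, 18.312, 89.639, -0, 72.044, -1.146], TCP at [259.286, 513.239, 213.976] pointing down, gripper open.
Joint ranges: [-177.97, 177.97], [-48.28, 115.42], [12.27, 149.76], [-77.06, 257.06], [2.81, 150.46], [-146.56, 146.56]. Speed limits (degrees/s): [147.25, 147.25, 180, 180, 180, 180].

### API

Orientations are given as [roll, pitch, yaw] about the fixed x, y, z axes, in that order (R = Rz(yaw) Ry(pitch) Rx(roll)).
In Python, from workcell import state, grab_frame, job_done, hold_point_z gives the robot as it stands. The module is installed in compiled form; this text tells all that it offers.
- The arm moves only by the shell command python3 -m creep 'ROWS' [FORCE]. ROWS is JSON, a list of rows, each a list of 7 numbers: the closure, from 0 (fully open) to 1 (shut), then the shift along the tool's x, y, z in mm, then the turn, a rotation vector about the tool's x, y, z in degrees. A call has 1 to 5 rows; each row shifts and turns the commanded pose from where the row before left it, along the tool's axes as they then stand; what a row does not reach is not made up. A row lasts 1/8 s, in which the tool goes at most 62.5 mm and 10.7 degrees, less where a joint would pass 70% of its speed; a pose out of reach is approached as far as the arm can. A call is refused whole if a number of a shift passes 62.5 or a number of a turn 10.7, either way. A call with a gripper value outside its range is refused whole. The fingers move at their own pace and stop on an object; FORCE is the grip in N (left out, the last holds). Time passes only in rows, so rows that do not move let the fingers close. It gives the time, the measured TCP pose, the force and the opening at its end, in the units of the state.
- state(): the state, without advancing time (a new reading comes with each control period).
- grab_frame(name): name is "side" or "top"; returns a dict with "frame" (384x512x3 uint8, red, green, blue), "fx", "fy", "cx", "cy" (pixels), "k1" (the pictures are not rectified: a ray, as slopes to the right and down, at radius r is drawn at 1 + k1 r^2 times it, then the intrinsics apply), "view" (4x4, takes a point from world to camera coordinates). Camera axes: x right, y down, z forward; pixel columns grow to the right and rows downward; lengths in mm; the calibration is good to about 2 mm. A picture is of the moment at which its call begins. There is no depth.
- job_done(): hands the job in, once; it reports no verdict.
The state is a dict: "time_s": time; "qpos": joint angles; "qvel": joint speeds; "effort": joint torques, N m; "ee_pos": TCP position; "ee_rot": TCP orientation; "force": force on the tool from outside, world axes, zero at the start; "torque": the same for the moment, N m; "gripper_width": finger opening in mm.
Only numpy, scipy, OpenCV 4.12 (cv2) and the standard library are available. Lean on these libraries where they do the work, as an engineer would, in place of code of your own. Each camera call takes 0.05 s, during which the arm holds its last target.

### The job

The wheel of the lab's tank cart hangs on its bench stand, waiting to be pumped up. Push its spokes round one after another with the fingertips until the valve sits at the very bottom of the rim, with its stem pointing straight up at the hub, and leave the wheel at rest like that with your hand clear. Only push, grip nothing; do not push on the soapy tyre or on the valve itself, and leave the other things on the bench where they stand.

Things in the scene. Friction and masses are not known exactly. Their poses are not given: they have to be found in the camera images.
- stand: Blue wheel stand fixed to the bench. Origin: on the bench top straight below the wheel's centre. x: level, along the axle, from the robot's side to the far side (within 22 degrees of the robot's x); y: level, to the robot's left; z up. Base plate 8 mm thick, x -30 to 170, y +-170 mm. It carries the wheel from the far side only (axle socket and two legs at x 58 to 113 mm); the robot's side is free.
- wheel: White 16-inch wheel, upright, 390 mm over the tyre. Origin: hub centre, 215 mm above the stand's origin. x: the axle, same as the stand's x. z: from the valve through the hub; z straight up = done. Positive about x = clockwise seen from the robot (left side rises). Starts 100 to 180 degrees off; turns both ways without end; stiff, 0.3 N m (4 N at 85 mm): stays where left, hardly coasts.
- spoke (a point): Middle of the spoke opposite the valve, 85 mm from the axle on the wheel's +z; axes as the wheel's. There are five such straight radial spokes, every 72 degrees, each 14 mm wide and 30 mm deep (wheel x -15 to +15 mm), from the hub to the rim. The gaps between are open right through. Rim: 32 mm deep, inner radius 140 mm (132 mm at the foot of a spoke).
- flank_cw: Sides of the five spokes: the 7 mm half of each spoke on its clockwise side as the robot sees the wheel, the side that a finger pushes to turn the wheel counter-clockwise. Origin and axes as the wheel's. Pushing one side of a spoke is the job; squeezing both sides at once is gripping it.
- flank_ccw: Sides of the five spokes: the 7 mm half of each spoke on its counter-clockwise side as the robot sees the wheel, the side that a finger pushes to turn the wheel clockwise. Origin and axes as the wheel's. Pushing one side of a spoke is the job; squeezing both sides at once is gripping it.
- axle_end (a point): Steel end of the axle on the robot's side, on the axle line, 55 mm towards the robot from the wheel's centre. Axle end radius 8 mm, from 45 to 55 mm out; hub cap radius 21 mm, 35 to 45 mm out; hub radius 28 mm, within 35 mm of the wheel's middle plane.
- tyre: Black tyre on the wheel, wet with soap: a round ring 37 mm thick (x +-18.5 mm), radius 158 to 195 mm about the axle; lowest point 20 mm and top 410 mm above the bench. Same origin and axes as the wheel. Must not be pushed.
- valve: Valve stem with a red cap, midway between two spokes (36 degrees from each) on the wheel's -z side. It stands on the inside of the rim and points at the hub: 12 mm across, from radius 140 mm in to radius 102 mm, in the wheel's middle plane. Origin and axes as the wheel's. Must not be pushed.
- valve_tip (a point): The tip of the valve's red cap, 102 mm from the wheel's axle along the wheel's -z. When the job is done it lies straight below the hub, 113 mm above the bench.
- soap_bottle: Loose clear bottle with a blue cap, 64 mm across, 190 mm tall; origin at the centre of its underside. Leave alone.
- grease_tub: Loose yellow tub with a black lid, 72 mm across, 60 mm tall; origin at the centre of its underside. Leave alone.
- gauge: Loose round pressure gauge lying flat, 62 mm across, 26 mm high, with a brass and steel nozzle reaching 80 mm from its centre; origin at the centre of its underside, nozzle along its -x. Leave alone.
- spanner: Loose steel spanner 170 mm long lying flat along its x axis; origin at the middle of its underside. Leave alone.

How it is judged (in metres and radians):
At the end, for the whole second after the job is handed in: The valve is at the bottom of the rim and its stem points straight up within 0.13 rad (7.5 degrees), the wheel is at rest, and the four loose things are within 30 mm of where they stood, the bottle upright (angle between wheel's own z axis and vertical below 0.13 rad and z of valve_tip in the frame of stand below 0.118 m and angular speed of wheel below 0.05 rad/s and distance of each of soap_bottle, grease_tub, gauge, spanner from where it was at the start of the episode below 0.03 m and angle between soap_bottle's own z axis and vertical below 0.2 rad); the robot touches nothing.
It fails at once if the tyre is pushed (over 4 N) (contact force between tyre and anything else above 4 N).
It fails at once if the valve is pushed (over 3 N) (contact force between valve and anything else above 3 N).
It fails at once if a spoke is gripped (both its sides squeezed at once, over 6 N each) (contact force between each of flank_cw, flank_ccw and the fingers above 6 N).
It fails at once if a bystander (bottle, tub, gauge or spanner) is lifted, knocked or shifted (over 30 mm) (distance of any of soap_bottle, grease_tub, gauge, spanner from where it was at the start of the episode above 0.03 m).
It also fails if it takes over 64 s, if anything falls off the work surface, if the arm or the gripper's body presses on something with over 40 N, if the wrist force passes 120 N, or if a joint passes its speed limit or range.

## Working session

There is one attempt and no reset: what is moved stays moved. The work goes in short steps, Python scripts to look and compute and a shell command to move; the robot and the scene stay as the last step left them, time stands still between calls to the robot, and variables do not carry over. Pictures are saved under pics/ and viewed, and the job is handed in when it is done.

```bash
mkdir -p pics; python3 - <<'E'
from workcell import state, grab_frame, hold_point_z
import cv2,numpy as np
print(state(),hold_point_z)
for n in("side","top"):
    f=grab_frame(n); cv2.imwrite(f"pics/{n}0.png",cv2.resize(f["frame"][:,:,::-1],None,fx=1.5,fy=1.5,interpolation=cv2.INTER_CUBIC))
    print(n,{k:f[k] for k in f if k!="frame"})
E
```

```text
{'time_s': 0.0, 'qpos': array([ 6.20510199e+01,  1.83522389e+01,  8.97074118e+01, -7.57079945e-04,
        7.20421764e+01, -1.14484047e+00]), 'qvel': array([0.00154337, 0.0033021 , 0.02668567, 0.03225865, 0.05359222,
       0.03834555]), 'effort': array([-1.67836577e-03, -4.12458980e+01, -2.31975031e+01,  7.24125886e-02,
        4.55535657e-02, -1.61104763e-04]), 'ee_pos': array([259.04859209, 512.77562269, 213.10746193]), 'ee_rot': array([-1.79898179e+02, -1.31485860e-03,  1.53196093e+02]), 'force': array([ 0.49486325, -0.31280621,  0.3077712 ]), 'torque': array([ 0.02397704, -0.03837522,  0.03309769]), 'gripper_width': 91.217127921805} -18.8
side {'fx': 495.7941529801732, 'fy': 495.7941529801732, 'cx': 258.7598986011909, 'cy': 191.66439534451422, 'k1': -0.05456937096165442, 'view': array([[ 9.43709685e-01,  3.30487769e-01,  1.37791719e-02,
        -5.10581395e+02],
       [ 2.45196634e-01, -6.70985160e-01, -6.99755333e-01,
        -3.96778455e+00],
       [-2.22014959e-01,  6.63744491e-01, -7.14249682e-01,
         1.49894419e+03],
       [ 0.00000000e+00,  0.00000000e+00,  0.00000000e+00,
         1.00000000e+00]])}
top {'fx': 351.16615722189255, 'fy': 351.16615722189255, 'cx': 254.75154373142112, 'cy': 195.35115346452784, 'k1': -0.10110389827888988, 'view': array([[ 1.22957494e-02, -9.99896085e-01,  7.52548769e-03,
         8.35197127e+00],
       [-9.92444084e-01, -1.31222720e-02, -1.21994042e-01,
         5.69274253e+02],
       [ 1.22080116e-01, -5.96861756e-03, -9.92502303e-01,
         1.05664265e+03],
       [ 0.00000000e+00,  0.00000000e+00,  0.00000000e+00,
         1.00000000e+00]])}
```

View pics/side0.png

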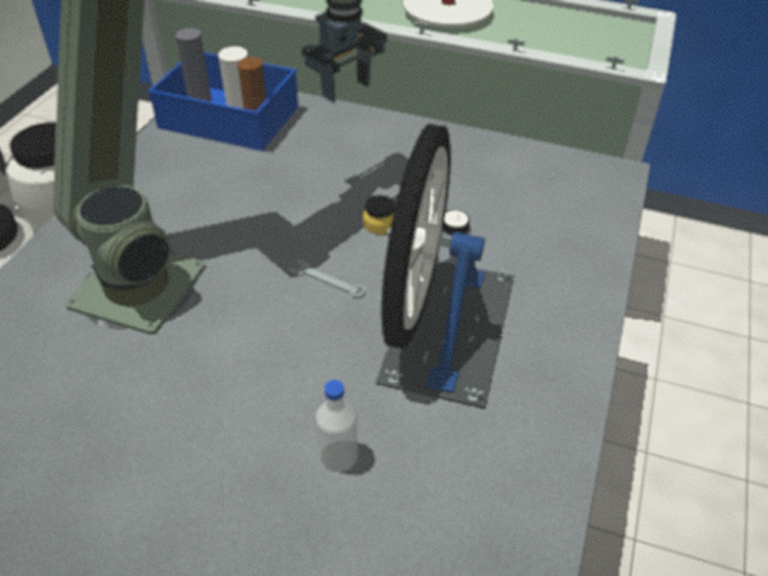

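View pics/top0.png

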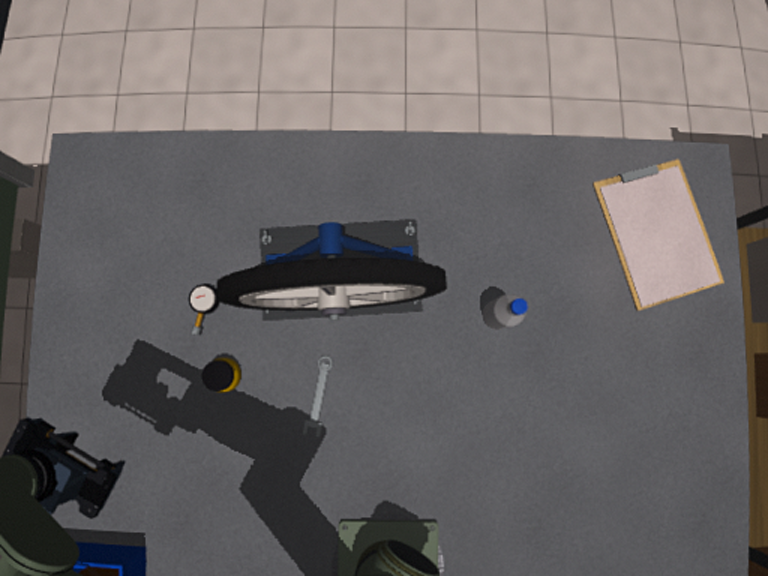

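Side picture: wheel seen obliquely at about (420,235), with the bottle at (338,430), spanner at (335,282) and tub at (379,215). Top picture: hub at (332,295), base-plate corners at about (260,229), (416,220), (422,311) and (264,320). Next I'll build the helpers, fit the stand pose and zoom in on the wheel.

```bash
cat > h.py <<'E'
import numpy as np,cv2
from scipy.optimize import least_squares
from workcell import state,grab_frame
def proj(f,P):
    P=np.atleast_2d(P).astype(float); V=f["view"]; c=P@V[:3,:3].T+V[:3,3]
    s=c[:,:2]/c[:,2:]; r2=(s**2).sum(1,keepdims=True); s=s*(1+f["k1"]*r2)
    return s*[f["fx"],f["fy"]]+[f["cx"],f["cy"]]
def ray(f,uv):
    d=(np.array(uv,float)-[f["cx"],f["cy"]])/[f["fx"],f["fy"]]; s=d.copy()
    for _ in range(20): s=d/(1+f["k1"]*(s**2).sum())
    R=f["view"][:3,:3];t=f["view"][:3,3]
    return -R.T@t, R.T@np.array([s[0],s[1],1])
def atz(f,uv,z):
    o,d=ray(f,uv); return o+d*(z-o[2])/d[2]
def crop(f,u,v,w,h,s,name,draws=()):
    im=f["frame"][:,:,::-1][v:v+h,u:u+w]; im=cv2.resize(im,None,fx=s,fy=s,interpolation=cv2.INTER_CUBIC)
    for P,col in draws:
        for q in proj(f,P): cv2.circle(im,tuple(int(round(x)) for x in ((q-[u,v]+.5)*s)),1,col,-1)
    cv2.imwrite("pics/"+name+".png",im)
def W(S,pts): # stand frame -> world ; S=x,y,yaw deg
    a=np.radians(S[2]);c,s=np.cos(a),np.sin(a)
    return np.atleast_2d(pts)@np.array([[c,-s,0],[s,c,0],[0,0,1]]).T+[S[0],S[1],0]
E
python3 - <<'E'
from h import *
t=grab_frame("top");s=grab_frame("side")
C=np.array([[260,229],[416,220],[422,311],[264,320]])/1.5-.17
for c in C: print(atz(t,c,8).round(1))
L=np.array([[170,170,8],[170,-170,8],[-30,-170,8],[-30,170,8]])
r=least_squares(lambda S:(proj(t,W(S,L))-C).ravel(),[600,0,0],x_scale=[10,10,1],loss="soft_l1")
print(r.x,r.fun.round(2)); S=r.x
cl=np.array([[x,y,8] for x in(-30,170) for y in range(-170,171,5)]+[[x,y,8] for y in(-170,170) for x in range(-30,171,5)])
a=np.radians(np.arange(0,360,3))
cir=np.array([[0,195*np.sin(q),215+195*np.cos(q)] for q in a]); ax=np.array([[-55,8*np.sin(q),215+8*np.cos(q)] for q in a])
D=[(W(S,cl),(0,255,255)),(W(S,cir),(0,255,0)),(W(S,ax),(255,0,255))]
crop(t,130,130,180,110,4.3,"t1",D); crop(s,230,70,130,210,2.8,"s1",D)
crop(s,245,75,70,160,3.7*1,"s2");crop(t,140,165,165,50,4.8,"t2")
E
```

```text
[709.3 282.4   8. ]
[733.3 -55.4   8. ]
[535.7 -68.9   8. ]
[512.1 265.5   8. ]
[552.86184771 100.97747702   4.13247659] [-0.1  -0.27  0.28 -0.39  0.58  0.18 -0.92  0.43]
```

View pics/t1.png

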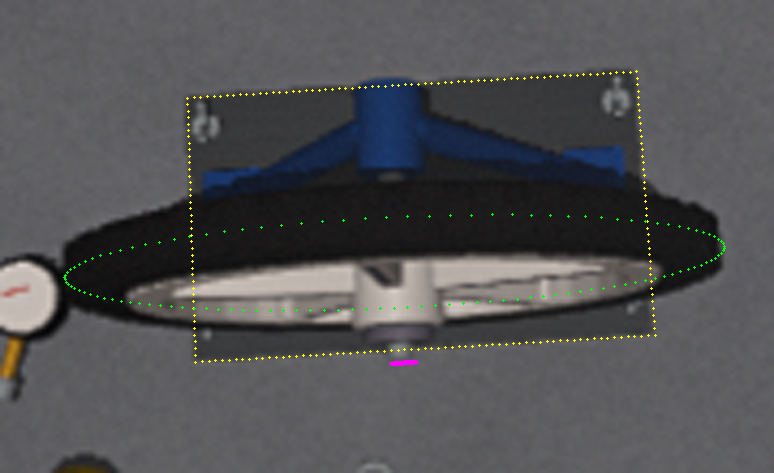

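View pics/s1.png

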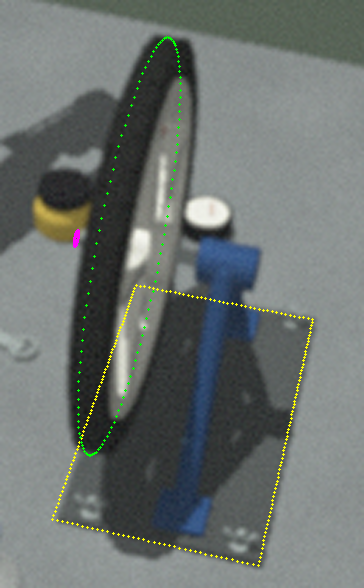

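View pics/s2.png

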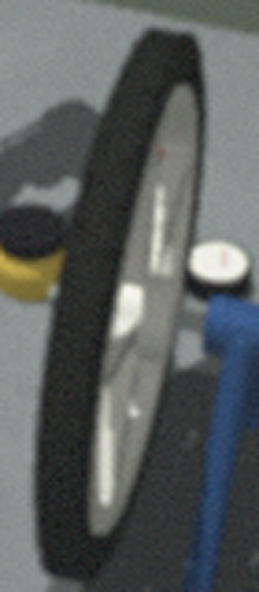

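View pics/t2.png

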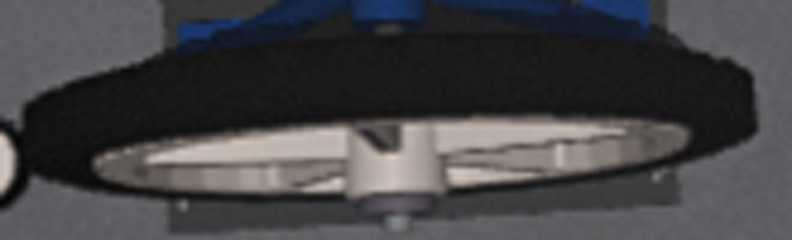

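```bash
python3 - <<'E'
from h import *
t=grab_frame("top");s=grab_frame("side")
S=[552.9,101,4.13]
a=np.radians(S[2]);n=np.array([np.cos(a),np.sin(a),0]);l=np.array([-np.sin(a),np.cos(a),0]);O=np.array([S[0],S[1],215])
for f in(t,s): print((f["view"][:3,:3].T@-f["view"][:3,3]).round())
for q in [(163,152),(163,145),(158,230),(133,411)]:
    uv=np.array([245,75])+(np.array(q)-.5*3.7)/3.7
    o,d=ray(s,uv)
    for x in(-15,0,15):
        k=((O+n*x-o)@n)/(d@n);p=o+d*k-O
        print(q,x,"left %.0f up %.0f r %.0f ang(cw from up) %.0f"%(p@l,p[2],np.hypot(p@l,p[2]),np.degrees(np.arctan2(-p@l,p[2]))))
# red pixels
for f,nm in((s,"s"),(t,"t")):
    I=f["frame"].astype(int);R=I[:,:,0]-np.maximum(I[:,:,1],I[:,:,2])
    m=[(u,v,R[v,u],tuple(I[v,u])) for v in range(60,250) for u in range(130,340) if R[v,u]>22]
    print(nm,len(m),m[:25])
E
```

```text
[ 436.   22. 1118.]
[ 816. -829. 1075.]
(163, 152) -15 left 206 up -14 r 206 ang(cw from up) -94
(163, 152) 0 left 124 up 49 r 133 ang(cw from up) -68
(163, 152) 15 left 41 up 111 r 119 ang(cw from up) -20
(163, 145) -15 left 204 up -5 r 204 ang(cw from up) -91
(163, 145) 0 left 122 up 57 r 134 ang(cw from up) -65
(163, 145) 15 left 40 up 118 r 125 ang(cw from up) -18
(158, 230) -15 left 208 up -94 r 228 ang(cw from up) -114
(158, 230) 0 left 125 up -26 r 128 ang(cw from up) -102
(158, 230) 15 left 43 up 42 r 60 ang(cw from up) -45
(133, 411) -15 left 149 up -247 r 288 ang(cw from up) -149
(133, 411) 0 left 71 up -168 r 182 ang(cw from up) -157
(133, 411) 15 left -7 up -89 r 89 ang(cw from up) 175
s 50 [(162, 60, np.int64(24), (np.int64(82), np.int64(58), np.int64(40))), (166, 60, np.int64(23), (np.int64(75), np.int64(52), np.int64(35))), (162, 61, np.int64(25), (np.int64(80), np.int64(55), np.int64(38))), (163, 61, np.int64(23), (np.int64(86), np.int64(63), np.int64(47))), (164, 61, np.int64(23), (np.int64(84), np.int64(61), np.int64(45))), (167, 61, np.int64(24), (np.int64(79), np.
[... 2447 characters left out ...]
int64(31), (np.int64(106), np.int64(75), np.int64(21))), (132, 210, np.int64(44), (np.int64(155), np.int64(111), np.int64(29))), (133, 210, np.int64(49), (np.int64(178), np.int64(129), np.int64(32))), (134, 210, np.int64(35), (np.int64(121), np.int64(86), np.int64(26))), (131, 211, np.int64(28), (np.int64(115), np.int64(87), np.int64(45))), (132, 211, np.int64(46), (np.int64(162), np.int64(116), np.int64(29))), (133, 211, np.int64(46), (np.int64(163), np.int64(117), np.int64(30))), (134, 211, np.int64(32), (np.int64(108), np.int64(76), np.int64(24))), (131, 212, np.int64(37), (np.int64(134), np.int64(97), np.int64(38))), (132, 212, np.int64(49), (np.int64(173), np.int64(124), np.int64(28)))]
```

```bash
cat > syn.py <<'E'
from h import *
def model(phi,step=1.2):
    # stand-frame pts rel. hub; cols. phi: valve dir, cw from up (robot view): dir=( -sin phi left, cos up)
    P=[];C=[]
    def add(p,c): P.append(p.reshape(-1,3));C.append(np.tile(c,(p.reshape(-1,3).shape[0],1)))
    def cyl(r,x0,x1,c):
        x,t=np.meshgrid(np.arange(x0,x1+.1,step),np.arange(0,2*np.pi,step/r)); add(np.stack([x,-r*np.sin(t),r*np.cos(t)],-1),c)
    def disc(r0,r1,x,c):
        r,t=np.meshgrid(np.arange(r0,r1,step),np.arange(0,2*np.pi,step/r1)); add(np.stack([0*r+x,-r*np.sin(t),r*np.cos(t)],-1),c)
    u,t=np.meshgrid(np.arange(0,2*np.pi,.07),np.arange(0,2*np.pi,.006)); r=176.5+18.5*np.cos(u)
    add(np.stack([18.5*np.sin(u),-r*np.sin(t),r*np.cos(t)],-1),(25,25,25))
    cyl(140,-16,16,(200,200,200))
    for x in(-16,16): disc(140,160,x,(220,220,220))
    cyl(28,-35,35,(170,170,170));disc(0,28,-35,(180,180,180));disc(0,28,35,(180,180,180));cyl(21,-45,-35,(120,110,120));disc(0,21,-45,(120,110,120));cyl(8,-55,-45,(190,190,190));disc(0,8,-55,(190,190,190))
    for k in range(5):
        a=np.radians(phi+36+72*k);e=np.array([0,-np.sin(a),np.cos(a)]);g=np.array([0,-np.cos(a),-np.sin(a)])
        r,x=np.meshgrid(np.arange(28,138,step),np.arange(-15,15.1,step))
        for s_,c in((-7,(140,150,240)),(7,(240,150,140))): add(r[...,None]*e+x[...,None]*[1,0,0]+s_*g,c)   # g=cw side
        r,y=np.meshgrid(np.arange(28,138,step),np.arange(-7,7.1,step))
        for x_ in(-15,15): add(r[...,None]*e+y[...,None]*g+np.array([x_,0,0]),(235,235,215))
    a=np.radians(phi);e=np.array([0,-np.sin(a),np.cos(a)]);g=np.array([0,-np.cos(a),-np.sin(a)])
    r,t=np.meshgrid(np.arange(102,140,step),np.arange(0,6.28,.15)); q=r[...,None]*e+6*np.cos(t)[...,None]*g+6*np.sin(t)[...,None]*np.array([1,0,0])
    m=r<116; add(q[m],(0,0,230));add(q[~m],(60,60,60))
    return np.concatenate(P),np.concatenate(C)
def render(f,S,phi,u,v,w,h,s,hub=215):
    P,C=model(phi);P=W(S,P+[0,0,hub]);q=proj(f,P);z=(P@f["view"][:3,:3].T+f["view"][:3,3])[:,2]
    im=cv2.resize(f["frame"][:,:,::-1][v:v+h,u:u+w],None,fx=s,fy=s,interpolation=cv2.INTER_CUBIC);real=im.copy()
    ij=((q-[u,v]+.5)*s).round().astype(int);o=np.argsort(-z)
    ok=(ij[:,0]>=1)&(ij[:,1]>=1)&(ij[:,0]<im.shape[1]-1)&(ij[:,1]<im.shape[0]-1)
    o=o[ok[o]]
    for dx in(0,1):
        for dy in(0,1): pass
    zb=np.full(im.shape[:2],1e9)
    for dx in(-1,0,1):
        for dy in(-1,0,1): np.minimum.at(zb,(ij[o,1]+dy,ij[o,0]+dx),z[o])
    for dx in(-1,0,1):
        for dy in(-1,0,1):
            y,x=ij[o,1]+dy,ij[o,0]+dx; m=z[o]<zb[y,x]+3; im[y[m],x[m]]=C[o][m]
    return real,im
E
python3 - <<'E'
from syn import *
t=grab_frame("top");s=grab_frame("side")
# tyre silhouette fit
a,b=np.meshgrid(np.radians(np.arange(0,360,3)),np.radians(np.arange(0,360,20)));r=176.5+18.5*np.cos(b)
T=np.stack([18.5*np.sin(b),-r*np.sin(a),215+r*np.cos(a)],-1).reshape(-1,3)
obs=[]
for f,roi,th in((t,(140,165,305,215),38),(s,(245,78,310,235),48)):
    g=f["frame"].max(2);m=np.zeros_like(g);x0,y0,x1,y1=roi;m[y0:y1,x0:x1]=(g[y0:y1,x0:x1]<th)*255
    n,l,st,_=cv2.connectedComponentsWithStats(m,connectivity=4);k=1+st[1:,4].argmax();print(st[k])
    hl=cv2.convexHull(np.argwhere(l==k)[:,::-1].astype(np.int32));obs.append((f,hl[:,0].astype(float)))
def sup(p,d): return (p@d.T).max(0)
D=np.stack([np.cos(np.radians(np.arange(0,360,10))),np.sin(np.radians(np.arange(0,360,10)))],1)
def res(S): return np.concatenate([sup(proj(f,W(S,T)),D)-sup(h,D)-.3 for f,h in obs])
R=least_squares(res,[553,101,4.1],x_scale=[10,10,1],loss="soft_l1",f_scale=.7)
print(R.x,R.fun.round(1))
S=R.x
ims=[]
real,_=render(s,S,-60,245,75,75,160,3.6);ims=[real]+[render(s,S,p,245,75,75,160,3.6)[1] for p in(-60,)]
cv2.imwrite("pics/c1.png",np.hstack(ims))
real,i=render(t,S,-60,140,165,165,50,4.8);cv2.imwrite("pics/c2.png",np.vstack([real,i]))
E
```

```text
[ 140  166  157   42 2916]
[ 245   84   54  149 2022]
[555.87409467 103.72533243   4.9944456 ] [  0.3  -0.7  -1.5  -2.   -2.1  -2.   -1.6  -1.   -1.2  -0.8  -5.7  -7.8
  -9.   -9.6  -9.5  -8.8  -7.6  -6.   -3.8  -4.3  -4.3  -4.1  -3.2  -2.1
  -0.9  -0.4  -3.2  -4.7  -2.6  -1.1   0.2  -0.2  -0.5  -0.7  -0.7  -0.3
   1.    1.5  -1.1  -0.9  -1.   -1.5  -1.4  -1.2  -0.9  -0.6   0.1   0.8
   0.5  -0.1  -0.3  -0.3  -0.1   0.3  -9.5 -18.6 -16.1  -7.9   1.    0.4
   0.3   0.3   0.8   1.3   1.4   0.6   0.2  -0.1  -0.2  -0.5  -0.3  -0.2]
```

View pics/c1.png

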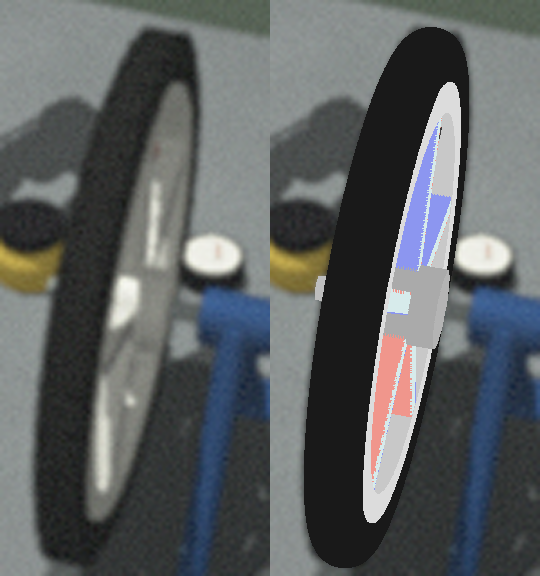

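View pics/c2.png

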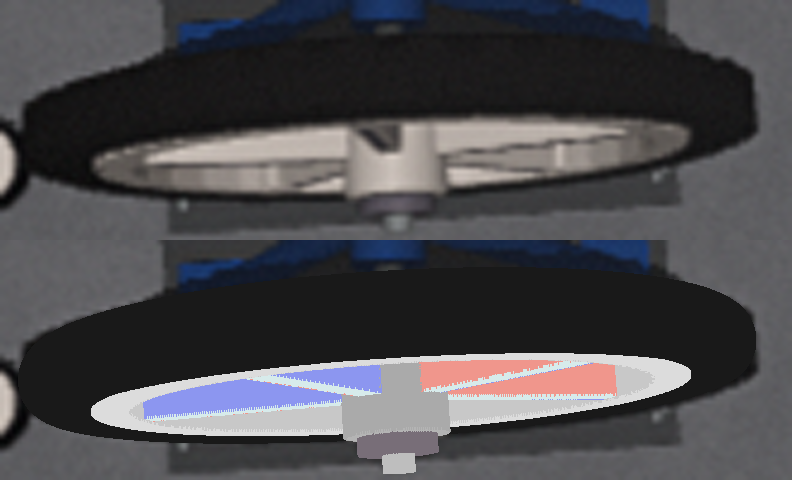

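```bash
python3 - <<'E'
from syn import *
t=grab_frame("top");s=grab_frame("side")
a,b=np.meshgrid(np.radians(np.arange(0,360,3)),np.radians(np.arange(0,360,20)));r=176.5+18.5*np.cos(b)
T=np.stack([18.5*np.sin(b),-r*np.sin(a),215+r*np.cos(a)],-1).reshape(-1,3)
obs=[];vis=[]
for f,roi,th in((t,(145,165,305,212),36),(s,(247,78,310,235),52)):
    g=cv2.GaussianBlur(f["frame"],(3,3),0).max(2);m=np.zeros_like(g);x0,y0,x1,y1=roi;m[y0:y1,x0:x1]=(g[y0:y1,x0:x1]<th)*255
    if f is s: m[125:165,:262]=0
    m=cv2.morphologyEx(m,cv2.MORPH_OPEN,np.ones((4,4)))
    n,l,st,_=cv2.connectedComponentsWithStats(m,connectivity=4);k=1+st[1:,4].argmax();print(st[k])
    vis.append(cv2.resize(((l==k)*255).astype(np.uint8)[y0:y1,x0:x1],None,fx=2.5,fy=2.5))
    hl=cv2.convexHull(np.argwhere(l==k)[:,::-1].astype(np.int32));obs.append((f,hl[:,0].astype(float)))
def sup(p,d): return (p@d.T).max(0)
D=np.stack([np.cos(np.radians(np.arange(0,360,10))),np.sin(np.radians(np.arange(0,360,10)))],1)
def res(S): return np.concatenate([sup(proj(f,W(S,T)),D)-sup(h,D)-.3 for f,h in obs])
R=least_squares(res,[553,101,4.1],x_scale=[10,10,1],loss="soft_l1",f_scale=.7)
print(R.x,R.fun.round(1))
for i,v in enumerate(vis): cv2.imwrite(f"pics/m{i}.png",v)
print("shadow",atz(t,(165/1.5,385/1.5),0))
E
```

```text
[ 146  168  152   36 2631]
[ 257   86   43  147 2082]
[557.23510213 101.13285838   5.01737674] [ 0.3 -1.  -2.  -2.7 -3.1 -3.1 -2.6 -2.2 -0.4  2.8  0.1 -0.9 -1.8 -2.2
 -2.1 -1.8 -1.1 -0.1  1.1  0.5  0.2 -0.   0.3  0.3  0.8  1.5  0.2 -2.
  2.4  2.8  2.   1.1  0.6  0.4  0.5  0.7  0.2  3.2 -2.3 -2.7 -2.  -2.1
 -1.9 -1.6 -0.7  0.2  0.7  0.5  0.4  0.2  0.2  0.3  0.7  1.1  2.3 -0.6
  1.7  2.5  2.2  2.   1.8  1.8  2.2  2.6  1.7  0.7  0.2 -0.4 -0.6 -1.
 -0.9 -0.5]
shadow [369.79836198 475.72326742   0.        ]
```

View pics/m0.png

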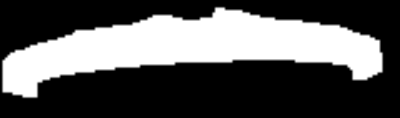

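View pics/m1.png

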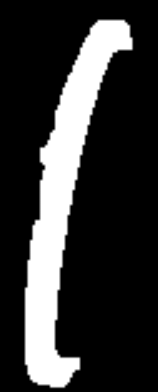

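```bash
cat > fit.py <<'E'
from h import *
def model(phi,step=1.5):
    P=[];N=[];A=[]
    def add(p,n,al):
        p=p.reshape(-1,3);n=np.broadcast_to(n,p.shape) if np.ndim(n)==1 else n.reshape(-1,3)
        P.append(p);N.append(n);A.append(np.full(len(p),al))
    def rad(t): return np.stack([0*t,-np.sin(t),np.cos(t)],-1)
    X=np.array([1.,0,0])
    def cyl(r,x0,x1,al,sg=1):
        x,t=np.meshgrid(np.arange(x0,x1+.1,step),np.arange(0,2*np.pi,step/r));e=rad(t);add(r*e+x[...,None]*X,sg*e,al)
    def disc(r0,r1,x,al):
        r,t=np.meshgrid(np.arange(r0,r1,step),np.arange(0,2*np.pi,step/r1));add(r[...,None]*rad(t)+x*X,np.sign(x)*X,al)
    u,t=np.meshgrid(np.arange(0,2*np.pi,.08),np.arange(0,2*np.pi,.008));r=176.5+18.5*np.cos(u);e=rad(t)
    add(r[...,None]*e+18.5*np.sin(u)[...,None]*X,np.cos(u)[...,None]*e+np.sin(u)[...,None]*X,.08)
    cyl(140,-16,16,.9,-1)
    for x in(-16,16): disc(140,160,x,.9)
    cyl(28,-35,35,.85)
    for x in(-35,35): disc(8,28,x,.85)
    cyl(21,-45,-35,.5);disc(0,21,-45,.5);cyl(8,-55,-45,.7);disc(0,8,-55,.7);cyl(8,35,60,.5)
    for k in range(5):
        a=np.radians(phi+36+72*k);e=rad(a);g=np.array([0,-np.cos(a),-np.sin(a)])
        r,x=np.meshgrid(np.arange(28,138,step),np.arange(-15,15.1,step))
        for s in(-1,1): add(r[...,None]*e+x[...,None]*X+7*s*g,s*g,.9)
        r,y=np.meshgrid(np.arange(28,138,step),np.arange(-7,7.1,step))
        for s in(-1,1): add(r[...,None]*e+y[...,None]*g+15*s*X,s*X,.9)
    a=np.radians(phi);e=rad(a);g=np.array([0,-np.cos(a),-np.sin(a)])
    r,t=np.meshgrid(np.arange(102,140,step),np.arange(0,6.28,.2));n=np.cos(t)[...,None]*g+np.sin(t)[...,None]*X
    add(r[...,None]*e+6*n,n,.3)
    return np.concatenate(P),np.concatenate(N),np.concatenate(A)
def shaded(phi,S,L,amb=.45,dif=.6):
    P,N,A=model(phi);P=W(S,P+[0,0,215]);N=W((0,0,S[2]),N)
    L=np.array(L,float);L/=np.linalg.norm(L)
    u=np.cross(L,[0,1,0]);u/=np.linalg.norm(u);v=np.cross(L,u);cell=3.
    d=P@L;i=((P@u)/cell).round().astype(int);j=((P@v)/cell).round().astype(int);i-=i.min();j-=j.min()
    zb=np.full((i.max()+3,j.max()+3),-1e9);np.maximum.at(zb,(i,j),d)
    vis=d>zb[i,j]-7
    return P,A*(amb*(.75+.25*N[:,2])+dif*vis*np.clip(N@L,0,None))
def render(f,P,I,roi,s):
    u0,v0,w,h=roi
    q=(((proj(f,P)-[u0,v0]+.5)*s)).astype(int);z=(P@f["view"][:3,:3].T+f["view"][:3,3])[:,2]
    k=(q[:,0]>=1)&(q[:,1]>=1)&(q[:,0]<w*s-1)&(q[:,1]<h*s-1);q=q[k];z=z[k];I=I[k]
    zb=np.full((h*s,w*s),1e9);np.minimum.at(zb,(q[:,1],q[:,0]),z)
    zb=np.minimum(zb,cv2.erode(zb,np.ones((3,3)))+4)
    im=np.zeros((h*s,w*s));n=im.copy();m=z<zb[q[:,1],q[:,0]]+3
    np.add.at(im,(q[m,1],q[m,0]),I[m]);np.add.at(n,(q[m,1],q[m,0]),1)
    im=cv2.GaussianBlur(im,(0,0),.7);n=cv2.GaussianBlur(n,(0,0),.7)
    out=np.where(n>.15,im/np.maximum(n,.01),np.nan);return out
def score(f,P,I,roi,s=2,img=False):
    u0,v0,w,h=roi;R=render(f,P,I,roi,s)
    real=cv2.resize(f["frame"][v0:v0+h,u0:u0+w].mean(2).astype(np.float32),None,fx=s,fy=s)
    m=~np.isnan(R);c=np.corrcoef(R[m],real[m])[0,1]
    return (c,R,real) if img else c
ROI={"top":(140,163,165,52),"side":(248,78,62,158)}
E
cat > runfit.py <<'E'
from fit import *
import sys
F={n:grab_frame(n) for n in("top","side")}
S0=[555,101.5,4.6]
def sc(phi,S,L): 
    P,I=shaded(phi,S,L);return [score(F[n],P,I,ROI[n]) for n in F]
L=[-.4,.14,1]
r=[(sum(x),p,x) for p in range(-180,180,6) for x in [sc(p,S0,L)]]
r.sort(reverse=True)
for q in r[:8]: print(q)
E
time python3 runfit.py
```

```text
(np.float64(1.8322615794592825), 30, [np.float64(0.9623727937110812), np.float64(0.8698887857482013)])
(np.float64(1.8319933393461698), -42, [np.float64(0.9623727937110812), np.float64(0.8696205456350886)])
(np.float64(1.83188390330417), 102, [np.float64(0.962398447247575), np.float64(0.8694854560565951)])
(np.float64(1.831858249767676), 174, [np.float64(0.9623727937110811), np.float64(0.869485456056595)])
(np.float64(1.8311665902646999), -114, [np.float64(0.9623727937110812), np.float64(0.8687937965536185)])
(np.float64(1.8187341910629269), -48, [np.float64(0.9527650118042583), np.float64(0.8659691792586686)])
(np.float64(1.817809121261051), 96, [np.float64(0.9527783389824862), np.float64(0.8650307822785647)])
(np.float64(1.8177957940828229), -120, [np.float64(0.9527650118042583), np.float64(0.8650307822785647)])
real	0m13.068s
user	0m38.204s
sys	0m0.912s
```

```bash
cat > runfit2.py <<'E'
from fit import *
from scipy.optimize import minimize
import sys
F={n:grab_frame(n) for n in("top","side")}
def cost(v):
    P,I=shaded(v[0],v[1:4],[v[4],v[5],1]);return -sum(score(F[n],P,I,ROI[n]) for n in F)
x0=np.array([float(sys.argv[1]),555,101.5,4.6,-.4,.14])
st=np.array([3,3,3,1,.15,.15]);sim=np.vstack([x0]+[x0+np.eye(6)[i]*st for i in range(6)])
r=minimize(cost,x0,method="Nelder-Mead",options=dict(initial_simplex=sim,maxfev=220,xatol=.05,fatol=1e-5))
print(r.x.round(2),r.fun);x=r.x
P,I=shaded(x[0],x[1:4],[x[4],x[5],1])
for n,k in(("top",4),("side",3)):
    c,R,real=score(F[n],P,I,ROI[n],k,True);R=np.nan_to_num(R)*190
    cv2.imwrite(f"pics/f_{n}.png",(np.vstack if n=="top" else np.hstack)([real,R.clip(0,255)]))
for p in range(5):
    q=np.radians(x[0]+72*p);print(x[0]+72*p,[proj(F["side"],W(x[1:4],[0,-rr*np.sin(q),215+rr*np.cos(q)])).round(1) for rr in(106,112)])
I=F["side"]["frame"].astype(int);R=I[:,:,0]-I[:,:,1:].max(2)
sub=R[84:230,262:300];o=np.argsort(-sub.ravel())[:12];print([(262+k%38,84+k//38,sub.ravel()[k]) for k in o])
E
python3 runfit2.py -42
```

```text
[-3.9710e+01  5.5532e+02  1.0334e+02  4.5500e+00 -2.9000e-01 -3.0000e-02] -1.8815633938889644
-39.70609815819758 [array([[285.5, 117.6]]), array([[285.9, 115.3]])]
32.29390184180242 [array([[274.4, 145.2]]), array([[274.1, 144.5]])]
104.29390184180242 [array([[268.4, 192.2]]), array([[267.8, 194.3]])]
176.29390184180244 [array([[276. , 188.4]]), array([[275.9, 190.1]])]
248.29390184180244 [array([[285.6, 145.9]]), array([[286. , 145.3]])]
[(np.int64(288), np.int64(116), np.int64(11)), (np.int64(288), np.int64(115), np.int64(11)), (np.int64(288), np.int64(117), np.int64(10)), (np.int64(262), np.int64(145), np.int64(8)), (np.int64(265), np.int64(222), np.int64(6)), (np.int64(288), np.int64(118), np.int64(6)), (np.int64(265), np.int64(140), np.int64(6)), (np.int64(287), np.int64(116), np.int64(6)), (np.int64(289), np.int64(115), np.int64(6)), (np.int64(262), np.int64(144), np.int64(6)), (np.int64(289), np.int64(117), np.int64(6)), (np.int64(266), np.int64(152), np.int64(5))][ WARN:0@33.632] global loadsave.cpp:1063 imwrite_ Unsupported depth image for selected encoder is fallbacked to CV_8U.
```

```bash
sleep 1
```

```text
(no output)
```

View pics/f_top.png

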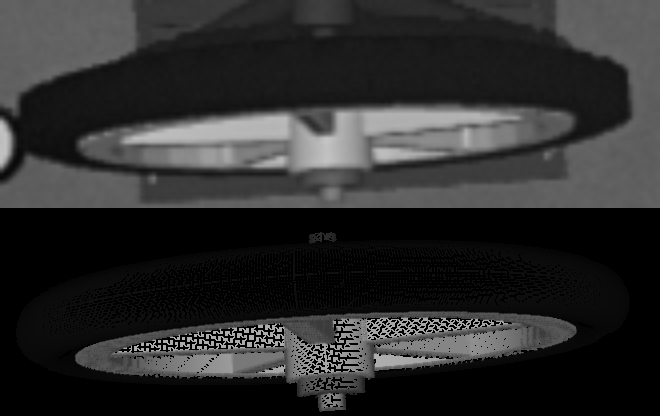

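View pics/f_side.png

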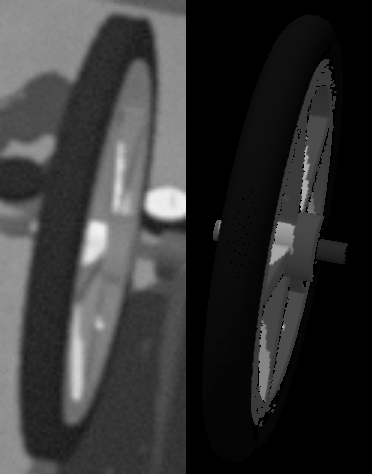

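The shaded-render fit matches both pictures. Stand is at about (555, 103), yaw 4.5°. The valve is 40° left of the top: predicted at (285.6,117), red pixels at (288,116). It needs about 140° counter-clockwise. First I'll close the fingers and move to a clear spot in front of the wheel, logging joints for a kinematic model.

```bash
log(){ python3 -c "
from workcell import state;import json
s=state();print(s['time_s'],s['qpos'].round(1),s['ee_pos'].round(1),s['ee_rot'].round(1),s['gripper_width'])
open('log.jsonl','a').write(json.dumps([s['qpos'].tolist(),s['ee_pos'].tolist(),s['ee_rot'].tolist()])+'\n')"; }
log
python3 -m creep '[[1,0,0,-60,0,0,0],[1,0,0,-60,0,0,0]]'; log
python3 -m creep '[[1,-33,-41,-15,0,0,0],[1,-33,-41,-15,0,0,0],[1,-33,-41,-15,0,0,0],[1,-33,-41,-15,0,0,0]]'; log
python3 -m creep '[[1,-33,-41,-15,0,0,0],[1,-33,-41,-15,0,0,0],[1,-33,-41,-15,0,0,0],[1,-33,-41,-15,0,0,0]]'; log
python3 -m creep '[[1,0,0,0,0,-10,0],[1,0,0,0,0,0,0]]'; log
```

```text
0.7 [62.1 18.3 89.6  0.  72.  -1.1] [259.3 513.2 214. ] [180.   -0.  153.2] 90.97815695669588
time_s: 0.95
ee_pos: [259.1, 512.9, 334.9]
ee_rot: [-179.9, -0.0, 153.2]
force: [0.8, 0.9, 0.1]
gripper_width: 74.3
0.95 [62.1 15.6 76.4  0.  88.1 -1.1] [259.1 512.9 334.9] [-179.9   -0.   153.2] 74.33011095737744
time_s: 1.45
ee_pos: [303.2, 305.6, 394.6]
ee_rot: [180.0, 0.0, 153.2]
force: [1.9, 0.4, 0.6]
gripper_width: 34.4
1.45 [ 43.7   1.2  85.6  -0.   93.2 -19.5] [303.2 305.6 394.6] [180.    0.  153.2] 34.367484174630306
time_s: 1.95
ee_pos: [346.9, 99.8, 454.7]
ee_rot: [180.0, 0.1, 153.2]
force: [-0.6, 0.2, 0.2]
gripper_width: 0.3
1.95 [ 14.2  -5.1  83.3  -0.  101.7 -49. ] [346.9  99.8 454.7] [1.800e+02 1.000e-01 1.532e+02] 0.3498412130522209
time_s: 2.2
ee_pos: [345.6, 100.7, 454.7]
ee_rot: [179.9, 10.0, 153.2]
force: [0.4, 0.3, 0.4]
gripper_width: 0.2
2.2 [ 21.3  -9.2  87.3  -7.4  95.  -43. ] [345.6 100.7 454.7] [179.9  10.  153.2] 0.24363949849153688
```

```bash
cat > kin.py <<'E'
import numpy as np,json
from scipy.spatial.transform import Rotation as Ro
from scipy.optimize import least_squares
def fk(q,p):
    a1,d1,L2,L3z,L3x,d6,e=p
    R1=Ro.from_euler("z",q[0],degrees=True);R2=Ro.from_euler("y",q[1],degrees=True);R3=Ro.from_euler("y",q[2],degrees=True)
    R4=Ro.from_euler("z",q[3],degrees=True)*Ro.from_euler("y",q[4],degrees=True)*Ro.from_euler("z",q[5]+90,degrees=True)
    A=R1*R2*R3;B=A*R4
    return R1.apply([a1,e,d1])+(R1*R2).apply([0,0,L2])+A.apply([L3x,0,L3z])+B.apply([0,0,d6]),B
def data(): return [json.loads(l) for l in open("log.jsonl")]
def fit():
    D=data()
    f=lambda p:np.concatenate([fk(q,p)[0]-np.array(x) for q,x,r in D]+[(p-[0,180,450,450,0,250,0])*1e-4])
    r=least_squares(f,[0,180,450,450,0,250,0.]);return r.x,r.fun
lo=np.array([-177.97,-48.28,12.27,-77.06,2.81,-146.56]);hi=np.array([177.97,115.42,149.76,257.06,150.46,146.56])
def ik(pos,R,q0,p,reg=1e-4):
    def g(q):
        x,B=fk(q,p);return np.concatenate([(x-pos)/10,(R.inv()*B).as_rotvec()*57.3/2,(q-q0)*reg])
    r=least_squares(g,np.clip(q0,lo+.5,hi-.5),bounds=(lo,hi));return r.x,np.abs(r.fun[:6]).max()
E
python3 - <<'E'
from kin import *
p,f=fit();print(p.round(1),f[:-7].reshape(-1,3).round(1))
for q,x,r in data(): print((fk(q,p)[1].inv()*Ro.from_euler("xyz",r,degrees=True)).magnitude()*57.3)
# targets: tool z along stand x, tool y up (+), in several alternatives
a=np.radians(4.55);n=np.array([np.cos(a),np.sin(a),0]);l=np.array([-np.sin(a),np.cos(a),0]);O=np.array([555.3,103.3,215])
for roll in(0,90,-90):
  R=Ro.from_matrix(np.stack([l,[0,0,1],n],1))*Ro.from_euler("z",roll,degrees=True)
  for th in(-20,20,60,100,140,160):
    for x in(5,-100):
      t=np.radians(th);P=O+x*n+85*(np.sin(t)*l+np.cos(t)*np.array([0,0,1]))
      b=[]
      for j4 in(0,90,180):
        for j6 in(-90,0,90):
          q,e=ik(P,R,np.array([10,0,110,j4,70,j6.__float__()]),p);b.append((e,q.round(1).tolist()))
      b=sorted(b)[:1];print(roll,th,x,P.round(),[(round(e,2),q) for e,q in b])
E
```

```text
[  0.  140.3 591.8 417.   25.2 335.7  11.5] [[ 0.  0. -0.]
 [-0. -0.  0.]
 [ 0.  0. -0.]
 [ 0. -0.  0.]
 [-0.  0.  0.]]
1.9857525456531846e-14
2.1961892494368535e-14
1.8887617080625777e-14
1.2604920988287825e-14
1.754622128945518e-14
0 -20 5 [563.  75. 295.] [(np.float64(5.65), [26.1, 1.3, 139.7, 223.2, 47.5, 146.6])]
0 -20 -100 [458.  66. 295.] [(np.float64(4.95), [34.0, -9.6, 149.8, 228.6, 50.0, 146.6])]
0 20 5 [558. 133. 295.] [(np.float64(4.97), [33.9, 4.1, 138.9, 227.6, 52.4, 146.6])]
0 20 -100 [453. 124. 295.] [(np.float64(4.26), [45.7, -5.2, 149.7, 235.3, 58.4, 146.6])]
0 60 5 [554. 177. 258.] [(np.float64(5.63), [40.6, 9.7, 138.1, 232.7, 57.1, 146.6])]
0 60 -100 [450. 169. 258.] [(np.float64(5.42), [53.7, 1.3, 148.0, 242.1, 62.5, 146.6])]
0 100 5 [554. 187. 200.] [(np.float64(7.33), [42.7, 15.1, 137.6, 235.6, 58.7, 146.6])]
0 100 -100 [449. 179. 200.] [(np.float64(7.61), [55.6, 6.4, 147.3, 245.6, 62.2, 146.6])]
0 140 5 [556. 158. 150.] [(np.float64(7.92), [-0.5, 73.4, 149.8, 144.4, 143.4, 146.6])]
0 140 -100 [451. 150. 150.] [(np.float64(9.88), [51.4, 7.8, 148.6, 244.1, 58.6,
[... 1630 characters left out ...]
77. 258.] [(np.float64(0.0), [31.9, 25.4, 149.4, 207.5, 85.4, 87.6])]
-90 60 -100 [450. 169. 258.] [(np.float64(2.75), [53.7, 14.4, 149.8, 236.9, 76.2, 76.5])]
-90 100 5 [554. 187. 200.] [(np.float64(0.58), [34.9, 36.5, 149.8, 211.4, 95.0, 93.3])]
-90 100 -100 [449. 179. 200.] [(np.float64(4.26), [58.0, 30.1, 149.8, 242.0, 86.4, 89.6])]
-90 140 5 [556. 158. 150.] [(np.float64(1.9), [31.7, 46.9, 149.8, 211.0, 104.2, 98.5])]
-90 140 -100 [451. 150. 150.] [(np.float64(6.29), [56.5, 45.4, 149.8, 245.1, 95.4, 103.6])]
-90 160 5 [558. 133. 135.] [(np.float64(2.81), [27.6, 50.7, 149.8, 208.3, 108.4, 99.6])]
-90 160 -100 [453. 124. 135.] [(np.float64(7.31), [53.8, 51.9, 149.8, 245.8, 100.2, 109.8])]
```

```bash
cat > scan.py <<'E'
from kin import *
import kin
p,_=fit()
a=np.radians(4.55);n=np.array([np.cos(a),np.sin(a),0]);l=np.array([-np.sin(a),np.cos(a),0]);O=np.array([555.3,103.3,215]);Z=np.array([0,0,1.])
def tooldir(psi,dl):
    s,d=np.radians([psi,dl]);return np.cos(d)*(np.cos(s)*n+np.sin(s)*l)-np.sin(d)*Z
def Rtool(psi,dl,roll):  # roll0: tool y up-ish, x left-ish
    z=tooldir(psi,dl);x=np.cross(Z,z);x/=np.linalg.norm(x);y=np.cross(z,x)
    return Ro.from_matrix(np.stack([x,y,z],1))*Ro.from_euler("z",roll,degrees=True)
def pt(th,r,x):
    t=np.radians(th);return O+x*n+r*(np.sin(t)*l+np.cos(t)*Z)
E
cat > s1.py <<'E'
from scan import *
L=lo.copy();H=hi.copy();L[5]=-400;H[5]=400;kin.lo=L;kin.hi=H
for dl in(0,12,24,36,48):
  for psi in(-50,-35,-20,0,20,35,50):
    out=[]
    for th in(-165,-130,-95,-60,-25,0,40,80,120,150):
      ok="."
      R=Rtool(psi,dl,0);z=tooldir(psi,dl)
      qs=[ik(pt(th,85,5),R,np.array(s,float),p) for s in([15,20,130,190,70,0],[0,20,130,100,70,0],[0,0,125,0,20,0])]
      qs=[(e,q) for e,q in qs if e<.05]
      if qs:
        qr=[ik(pt(th,85,5)-40*z,R,q,p)[0:2] for e,q in qs]
        k=[i for i,(q2,e2) in enumerate([(b,c) for b,c in qr]) if False]
      out.append(",".join("%d"%(q[3]) for q,e in [(q,e) for e,q in []]) if 0 else "/".join("%d"%round(q[3]) for q in [q for e,q in []]) )
      out[-1]="".join(["%4d"%round(min([q[3] for e,q in qs])) if qs else "   ."])
    print(dl,psi,"".join(out))
E
sed -i 's/^      qs=\[(e,q) for e,q in qs if e<.05\]/      qs=[(e,q) for q,e in qs if e<.05]/; /if qs:$/,/k=\[i/d' s1.py
time timeout 500 python3 s1.py
```

```text
0 -50    .   .   .   .   .   .   .   .   .   .
0 -35  251 246 243 245 251 256   .   .   .   .
0 -20  231   .   . 219 228 234 242 244 243 239
0 0    .   .   .   .   .   . 204   .   .   .
0 20    .   . 128 130 137 144   .   .   .   .
0 35  114 109 106 107 112 117 127 133 131 125
0 50   96  92  90  91  94  98 105 110 109 104
12 -50    .   .   .   .   .   .   .   .   .   .
12 -35  252 247 246 252   .   .   .   .   .   .
12 -20  227 220 218 225 236 244 250 250 245 238
12 0    .   .   . 173 184 196 209 212 207   .
12 20    . 133 127 124 128 135 152 163   .   .
12 35  116 108 102 101 103 108 119 129 131 127
12 50   95  88  85  85  87  90  97 104 106 103
24 -50    .   .   .   . -75 -72 -70 -70 -72 -76
24 -35  257 253 256   .   .   .   .   .   .   .
24 -20  230 224 227 240 255   .   .   . 252 243
24 0  186 175 168 168 187 209 226 222 211 201
24 20  140 128 117 109 109 114 135 156 159 154
24 35  111 101  93  89  89  92 102 117 124 122
24 50   89  82  77  75  76  78  85  94  99  97
36 -50  -73 -75 -71 -66 -62 -60 -59 -59 -63 -67
36 -35    .   .   . -74 -68 -65 -65 -68 -75   .
36 -20  244 241 254   . -72 -70 -72   .   .   .
36 0  188 173 153 116 -23 -51 -77 257 229 211
36 20  128 111  94  81  72  69  77 122 145 143
36 35   99  87  78  71  68  68  74  90 105 108
36 50   79  72  66  63  63  63  68  76  84  85
48 -50  -59 -58 -54 -49 -46 -46 -46 -47 -50 -54
48 -35  -68 -66 -57 -49 -46 -46 -47 -51 -57 -62
48 -20    . -73 -53 -41 -39 -41 -46 -53 -63 -72
48 0  222  46  22   9  -3 -12 -26 -41 -64   .
48 20   87  71  57  46  37  32  25  27  59  89
48 35   73  64  56  50  46  44  43  50  66  75
48 50   62  56  51  48  47  46  47  53  61  65
real	0m51.913s
user	0m50.308s
sys	0m0.154s
```

```bash
cat > s2.py <<'E'
from scan import *
import kin
L=lo.copy();H=hi.copy();L[5]=-400;H[5]=400;kin.lo=L;kin.hi=H
for dl,psi in((0,35),(10,35),(20,35),(10,28),(10,42)):
  print(dl,psi)
  for roll in (0,):
    q0=np.array([-10,20,130,105,70,0.])
    for th,x in((-104,-60),(-104,5),(-70,5),(-40,5),(-10,5)):
      P=pt(th,78,5)+(x-5)*tooldir(psi,dl)
      q,e=ik(P,Rtool(psi,dl,roll),q0,p);q0=q;print(th,x,P.round(),q.round(1),round(e,3))
from h import *
t=grab_frame("top")
for nm,uv,z in(("bottlecap",(519,306),190),("tub",(221,374),60),("gauge",(203,298),26),("span",(325,361),5),("span2",(316,415),5)): print(nm,atz(t,np.array(uv)/1.5,z).round())
E
python3 s2.py
```

```text
0 35
-104 -60 [516. -13. 196.] [ -43.3   36.9  141.3   97.1   89.8 -178.2] 0.0
-104 5 [566.  28. 196.] [ -32.9   36.8  139.1  107.5   88.8 -176.2] 0.0
-70 5 [566.  31. 242.] [ -32.6   29.7  138.   107.4   86.3 -168.2] 0.0
-40 5 [564.  54. 275.] [ -29.6   24.2  138.2  110.    83.8 -163.5] 0.0
-10 5 [561.  90. 292.] [ -24.2   20.9  139.6  114.9   81.5 -162.3] 0.0
10 35
-104 -60 [517. -13. 207.] [ -42.3   25.6  138.8   95.1   78.2 -164.2] 0.0
-104 5 [566.  28. 196.] [ -32.2   27.8  137.1  105.1   75.6 -165.2] 0.0
-70 5 [566.  31. 242.] [ -31.9   21.3  135.   103.1   73.4 -156.5] 0.0
-40 5 [564.  54. 275.] [ -28.8   16.1  134.5  104.2   70.8 -151.2] 0.0
-10 5 [561.  90. 292.] [ -23.4   12.7  135.4  108.2   67.4 -149.4] 0.0
20 35
-104 -60 [519. -11. 218.] [ -39.4   16.1  134.4   89.3   67.2 -148.5] 0.0
-104 5 [566.  28. 196.] [ -29.9   20.1  133.5   99.3   63.1 -152.3] 0.0
-70 5 [566.  31. 242.] [ -29.6   14.5  130.8   95.2   61.9 -142.8] 0.0
-40 5 [564.  54. 275.] [ -26.5    9.9  129.7   94.6   59.5 -136.5] 0.0
-10 5 [561.  90. 292.] [ -21.1    6.8  130.1   97.1   55.7 -133.7] 0.0
10 28
-104 -60 [512.  -6. 207.] [ -40.4   24.2  144.8  104.9   77.  -169.3] 0.0
-104 5 [566.  28. 196.] [ -29.5   26.8  141.9  115.7   74.9 -169.7] 0.0
-70 5 [566.  31. 242.] [ -29.2   19.4  139.6  113.3   70.8 -160.5] 0.0
-40 5 [564.  54. 275.] [ -25.6   13.9  138.7  114.5   66.8 -154.8] 0.0
-10 5 [561.  90. 292.] [ -19.5   10.4  139.2  119.3   62.8 -153.4] 0.0
10 42
-104 -60 [522. -18. 207.] [ -42.9   27.4  132.5   87.1   80.4 -159.6] 0.0
-104 5 [566.  28. 196.] [ -33.6   29.2  132.    96.    77.4 -160.9] 0.0
-70 5 [566.  31. 242.] [ -33.4   23.3  130.1   94.5   76.6 -153. ] 0.0
-40 5 [564.  54. 275.] [ -30.6   18.5  129.9   95.6   74.8 -148. ] 0.0
-10 5 [561.  90. 292.] [ -26.    15.3  131.1   99.1   72.  -146.3] 0.0
bottlecap [ 530. -228.  190.]
tub [398. 337.  60.]
gauge [555. 393.  26.]
span [427. 134.   5.]
span2 [315. 150.   5.]
```

```bash
cat > s3.py <<'E'
from scan import *
from workcell import state
import sys
from scipy.spatial.transform import Slerp
s=state();q=s["qpos"];Pc=s["ee_pos"];Rc=Ro.from_euler("xyz",s["ee_rot"],degrees=True)
# intermediate: translate first then rotate, or both
Rt=Rtool(35,10,180);z=tooldir(35,10)
for back in(150,120,100,80):
    Pt=pt(-104,78,5)-back*z
    qq,e=ik(Pt,Rt,np.array([-45,20,135,95,75,15.]),p);print(back,Pt.round(),qq.round(1),round(e,3))
back=float(sys.argv[1]);Pt=pt(-104,78,5)-back*z
rv=(Rc.inv()*Rt).as_rotvec(degrees=True);N=int(np.ceil(np.linalg.norm(rv)/10.3));print("rotvec",rv.round(1),N)
# straight-line with constant tool-frame rotvec; world translation constant
qk=q
for k in range(1,N+1):
    R=Rc*Ro.from_rotvec(rv*k/N,degrees=True);P=Pc+(Pt-Pc)*k/N
    qn,e=ik(P,R,qk,p);dq=np.abs(qn-qk).max();qk=qn
    Rp=Rc*Ro.from_rotvec(rv*(k-1)/N,degrees=True)
    print(k,P.round(),"dir",R.apply([0,0,1]).round(2),qn.round(1),round(e,3),"dq",dq.round(1),"row",Rp.inv().apply((Pt-Pc)/N).round(1),(rv/N).round(2))
E
python3 s3.py 100
```

```text
150 [452. -66. 222.] [-56.4  23.2 138.6  81.2  82.4  18.3] 0.0
120 [475. -47. 217.] [-51.4  23.9 139.   86.1  80.7  17.3] 0.0
100 [490. -34. 213.] [-48.1  24.5 139.   89.4  79.7  16.7] 0.0
80 [506. -22. 210.] [-44.8  25.1 138.9  92.7  78.8  16.2] 0.0
rotvec [  10.6  -97.5 -120.8] 16
1 [355.  93. 439.] dir [ 0.25 -0.13 -0.96] [ 24.3 -10.9  91.9 -12.6  88.9 -47.3] 0.0 dq 6.1 row [-9.1 -3.6 16.9] [ 0.66 -6.1  -7.55]
2 [364.  85. 424.] dir [ 0.34 -0.16 -0.93] [ 26.9 -12.8  96.9 -17.6  82.4 -51.3] 0.0 dq 6.5 row [-6.7 -4.4 17.8] [ 0.66 -6.1  -7.55]
3 [373.  76. 409.] dir [ 0.43 -0.19 -0.88] [ 28.9 -14.9 102.4 -22.6  75.4 -54.9] 0.0 dq 7.0 row [-4.2 -4.9 18.4] [ 0.66 -6.1  -7.55]
4 [382.  68. 394.] dir [ 0.53 -0.19 -0.83] [ 30.  -17.  108.2 -27.6  67.8 -58.4] 0.0 dq 7.6 row [-1.5 -5.1 18.8] [ 0.66 -6.1  -7.55]
5 [391.  59. 379.] dir [ 0.61 -0.18 -0.77] [ 30.  -19.  114.2 -32.6  59.3 -62. ] 0.0 dq 8.4 row [ 1.1 -4.9 18.8] [ 0.66 -6.1  -7.55]
6 [400.  51. 364.] dir [ 0.69 -0.16 -0.7 ] [ 28.2 -20.9 120.4 -37.6  49.7 -66. ] 0.0 dq 9.6 row [ 3.7 -4.3 18.6] [ 0.66 -6.1  -7.55]
7 [409.  42. 349.]
[... 650 characters left out ...]
-7.55]
12 [454.  -0. 274.] dir [ 0.92  0.26 -0.31] [  5.3 -20.1 139.1 -77.1   2.8 -82.1] 8.05 dq 7.5 row [14.4  4.7 12.3] [ 0.66 -6.1  -7.55]
13 [463.  -9. 259.] dir [ 0.9   0.35 -0.26] [  5.8 -19.  138.8 -77.1   2.8 -89.9] 10.44 dq 7.7 row [14.9  6.8 10.7] [ 0.66 -6.1  -7.55]
14 [472. -17. 244.] dir [ 0.87  0.45 -0.22] [  6.3 -17.6 138.5 -77.1   2.8 -97.9] 12.462 dq 8.0 row [14.9  8.8  9. ] [ 0.66 -6.1  -7.55]
15 [481. -26. 229.] dir [ 0.82  0.54 -0.19] [   6.8  -15.9  138.1  -77.1    2.8 -106.3] 14.026 dq 8.4 row [14.5 10.9  7.3] [ 0.66 -6.1  -7.55]
16 [490. -34. 213.] dir [ 0.76  0.63 -0.17] [   7.2  -13.8  137.6  -77.1    2.8 -115.3] 15.027 dq 9.0 row [13.6 12.8  5.7] [ 0.66 -6.1  -7.55]
```

```bash
cat > s4.py <<'E'
from scan import *
from workcell import state
import sys
q=state()["qpos"];z=tooldir(35,10)
Pt=pt(-104,78,5)-float(sys.argv[1])*z
qt,e=ik(Pt,Rtool(35,10,180),np.array([-45,20,135,95,75,15.]),p)
for N in range(8,30):
    T=[fk(q+(qt-q)*k/N,p) for k in range(N+1)]
    if all((A[1].inv()*B[1]).magnitude()*57.3<10.4 and np.linalg.norm(A[0]-B[0])<58 for A,B in zip(T,T[1:])): break
print(N)
acc=T[0]
for k in range(1,N+1):
    B=T[k];t=acc[1].inv().apply(B[0]-acc[0]).round(0);r=(acc[1].inv()*B[1]).as_rotvec(degrees=True).round(1)
    acc=(acc[0]+acc[1].apply(t),acc[1]*Ro.from_rotvec(r,degrees=True))
    print(B[0].round(),"dir",B[1].apply([0,0,1]).round(2),"flange z %.0f"%(B[0]-B[1].apply([0,0,335]))[2],(q+(qt-q)*k/N).round()," [1,%s]"%",".join("%g"%v for v in [*t,*r]))
print(qt,acc[0]-T[-1][0])
E
python3 s4.py 120
```

```text
22
[344. 105. 425.] dir [ 0.08 -0.03 -1.  ] flange z 759 [ 18.  -8.  90.  -3.  94. -40.]  [1,8,2,29,0,5.2,5.3]
[341. 108. 398.] dir [ 0.    0.02 -1.  ] flange z 732 [ 15.  -6.  92.   1.  94. -38.]  [1,7,1,26,-0,5.3,5.7]
[338. 112. 373.] dir [-0.07  0.08 -0.99] flange z 706 [ 11.  -5.  94.   5.  93. -35.]  [1,4,1,25,-0.2,5.3,6]
[335. 116. 351.] dir [-0.13  0.15 -0.98] flange z 679 [  8.  -3.  97.  10.  92. -32.]  [1,3,0,23,-0.2,5.2,6.3]
[333. 120. 331.] dir [-0.18  0.23 -0.96] flange z 652 [  5.  -2.  99.  14.  92. -29.]  [1,1,1,20,-0.3,5.3,6.6]
[331. 125. 314.] dir [-0.21  0.31 -0.93] flange z 625 [  2.  -0. 101.  18.  91. -27.]  [1,-1,2,18,-0.4,5.4,6.8]
[331. 129. 300.] dir [-0.24  0.39 -0.89] flange z 598 [ -2.   1. 104.  22.  90. -24.]  [1,-2,2,14,-0.5,5.3,7.1]
[333. 133. 287.] dir [-0.25  0.47 -0.85] flange z 571 [ -5.   3. 106.  27.  90. -21.]  [1,-2,4,12,-0.5,5.4,7.2]
[336. 136. 278.] dir [-0.24  0.55 -0.8 ] flange z 544 [ -8.   4. 108.  31.  89. -18.]  [1,-3,6,9,-0.7,5.5,7.3]
[342. 138. 270.] dir [-0.22  0.63 -0.74] flange z 518 [-12.   6. 111.  35.  88. -16.]  [1,-3,7,6,-0.7,
[... 777 characters left out ...]
,-0.4,6.4,7.8]
[440.  65. 241.] dir [ 0.39  0.88 -0.29] flange z 338 [-38.  18. 130.  69.  83.   6.]  [1,12,17,-14,-0.3,6.5,7.7]
[452.  41. 237.] dir [ 0.49  0.84 -0.25] flange z 320 [-41.  19. 132.  73.  83.   9.]  [1,15,16,-14,-0.1,6.7,7.8]
[463.  14. 232.] dir [ 0.59  0.78 -0.22] flange z 304 [-45.  21. 134.  78.  82.  12.]  [1,18,17,-16,0.1,6.7,7.7]
[471. -15. 225.] dir [ 0.68  0.71 -0.19] flange z 289 [-48.  22. 137.  82.  81.  15.]  [1,21,16,-17,0.3,6.7,7.8]
[475. -47. 217.] dir [ 0.76  0.63 -0.17] flange z 275 [-51.  24. 139.  86.  81.  17.]  [1,24,14,-18,0.5,6.8,7.8]
[-51.39764534  23.93295186 138.95946455  86.12779518  80.72497065
  17.33889427] [ 0.10688931  0.28948037 -0.0348736 ]
```

```bash
python3 -m creep '[[1,8,2,29,0,5.2,5.3],[1,7,1,26,0,5.3,5.7],[1,4,1,25,-0.2,5.3,6],[1,3,0,23,-0.2,5.2,6.3],[1,1,1,20,-0.3,5.3,6.6]]'
python3 -m creep '[[1,-1,2,18,-0.4,5.4,6.8],[1,-2,2,14,-0.5,5.3,7.1],[1,-2,4,12,-0.5,5.4,7.2],[1,-3,6,9,-0.7,5.5,7.3],[1,-3,7,6,-0.7,5.6,7.5]]'
python3 -c "from workcell import state;print(state()['qpos'].round(1))"
```

```text
time_s: 2.88
ee_pos: [333.6, 121.6, 329.6]
ee_rot: [-178.5, -16.8, 123.1]
force: [0.3, 0.4, -0.2]
gripper_width: 0.2
time_s: 3.5
ee_pos: [343.5, 138.2, 268.8]
ee_rot: [-159.4, -37.7, 77.5]
force: [-0.2, -0.3, -0.4]
gripper_width: 0.5
[-11.8   6.2 110.8  35.3  88.4 -15.6]
```

```bash
python3 -m creep '[[1,-2,9,3,-0.7,5.7,7.6],[1,-1,11,1,-0.8,5.8,7.6],[1,1,12,-3,-0.8,5.9,7.7],[1,2,14,-5,-0.7,6,7.7],[1,4,16,-7,-0.7,6.1,7.8]]'
python3 -m creep '[[1,7,16,-10,-0.6,6.3,7.7],[1,9,17,-11,-0.4,6.4,7.8],[1,12,17,-14,-0.3,6.5,7.7],[1,15,16,-14,-0.1,6.7,7.8],[1,18,17,-16,0.1,6.7,7.7]]'
python3 -m creep '[[1,21,16,-17,0.3,6.7,7.8],[1,24,14,-18,0.5,6.8,7.8],[1,0,0,0,0,0,0]]'
python3 - <<'E'
from scan import *
from workcell import *
import cv2
s=state();print(s['qpos'].round(1),s['ee_pos'])
R=Ro.from_euler("xyz",s["ee_rot"],degrees=True);Rt=Rtool(35,10,180)
print("rot err",(R.inv()*Rt).as_rotvec(degrees=True),"to pre",R.inv().apply(pt(-104,78,5)-s['ee_pos']))
for n in("side","top"):
    f=grab_frame(n);cv2.imwrite(f"pics/{n}1.png",cv2.resize(f["frame"][:,:,::-1],None,fx=1.5,fy=1.5,interpolation=cv2.INTER_CUBIC))
E
```

```text
time_s: 4.12
ee_pos: [400.1, 115.4, 248.9]
ee_rot: [-123.5, -36.8, 15.5]
force: [-0.2, -0.6, 0.1]
gripper_width: 0.3
time_s: 4.75
ee_pos: [464.9, 13.4, 230.7]
ee_rot: [-102.6, -12.6, -34.3]
force: [-0.4, 0.4, 0.3]
gripper_width: 0.4
time_s: 5.12
ee_pos: [476.5, -47.8, 215.9]
ee_rot: [-100.0, 0.0, -50.5]
force: [0.6, 1.0, -0.3]
gripper_width: 0.6
[-51.3  24.1 138.9  86.3  80.6  17.3] [476.50997177 -47.78257929 215.89585095]
rot err [ 0.03667133 -0.08642391 -0.03745433] to pre [ -1.64222655  -1.03788909 119.28242291]
```

View pics/top1.png

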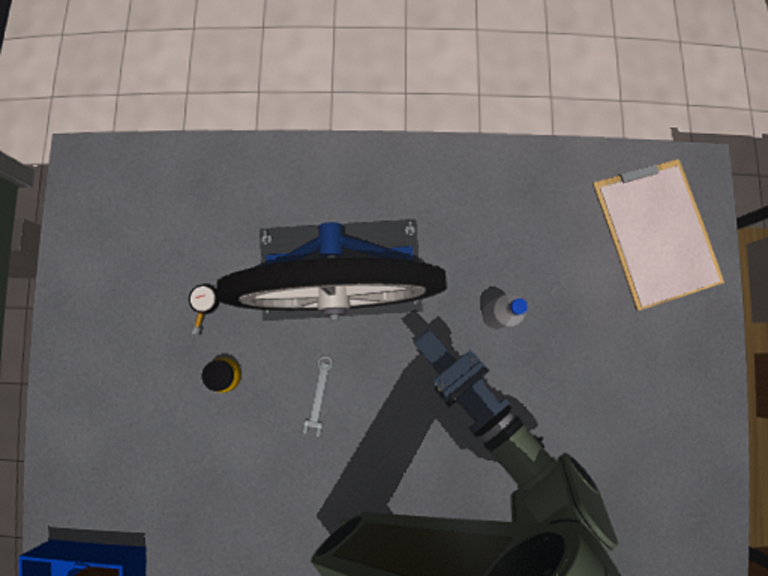

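View pics/side1.png

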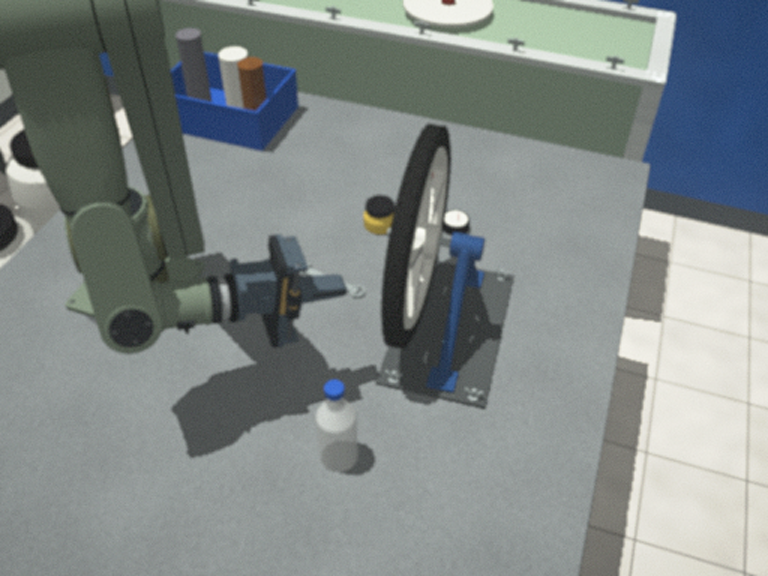

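Top picture: hand at (430,345) aimed forward-left at the wheel's right half, with the bench things untouched. Side picture: hand at (300,290), clear of the tyre. Next I'll plan the insertion and the arc.

```bash
cat > push.py <<'E'
from scan import *
psi,dl=35,10
R=Rtool(psi,dl,180)
g=np.stack(np.meshgrid(np.linspace(-16,16,9),np.linspace(-13.5,13.5,7),np.linspace(-60,0,31)),-1).reshape(-1,3)
def foot(P):
    w=P+R.apply(g)-O;x=w@n;m=np.abs(x)<=15;return (w@l)[m],w[m,2]
def spoke_at(P,near):  # spoke angle ccw from up after contact (pushed ccw)
    a,b=foot(P);r=np.hypot(a,b);th=np.degrees(np.arctan2(a,b));s=th+np.degrees(np.arcsin(np.clip(7/r,0,1)))
    return s.max(),r.max(),r.min()
E
cat > s5.py <<'E'
from push import *
from workcell import state
c=state();P0=c["ee_pos"];rr=R.inv()
X=7;W=[pt(-104,78,X)]
for th,rad in((-90,78),(-75,78),(-60,78),(-45,80),(-32,80),(-20,80)): W.append(pt(th,rad,X))
prev=P0
for w in W:
    print(w.round(),"shift",rr.apply(w-prev).round(1),"spoke,rmax,rmin",np.round(spoke_at(w,0),1));prev=w
E
python3 s5.py
```

```text
[568.  28. 196.] shift [  0.3  -0.4 120.5] spoke,rmax,rmin [-85.6 113.5  61.5]
[568.  26. 215.] shift [  1.9 -18.4  -4.6] spoke,rmax,rmin [-72.  114.2  64.6]
[568.  29. 235.] shift [ -2.2 -20.1  -2. ] spoke,rmax,rmin [-55.4 116.9  64. ]
[568.  37. 254.] shift [ -6.4 -19.3   1.1] spoke,rmax,rmin [-40.  117.9  61.4]
[567.  47. 272.] shift [ -9.  -18.4   3.2] spoke,rmax,rmin [-26.2 119.   62.3]
[566.  62. 283.] shift [-11.6 -12.5   6. ] spoke,rmax,rmin [-14.3 116.8  62.6]
[564.  77. 290.] shift [-12.3  -8.7   7.2] spoke,rmax,rmin [ -3.8 113.6  63.8]
```

```bash
python3 -m creep '[[1,0,0,30,0,0,0],[1,0,0,30,0,0,0],[1,0,0,30,0,0,0],[1,0,0,30,0,0,0],[1,0,0,0,0,0,0]]'
python3 - <<'E'
from push import *
from workcell import *
import cv2
s=state();w=s['ee_pos']-O;print("wheel frame x,l,z",w@n,w@l,w[2],s['force'])
ims=[]
f=grab_frame("side");ims.append(cv2.resize(f["frame"][60:260,200:330,::-1],None,fx=3,fy=3,interpolation=cv2.INTER_CUBIC))
f=grab_frame("top");i=cv2.resize(f["frame"][140:290,140:330,::-1],None,fx=2,fy=2,interpolation=cv2.INTER_CUBIC);ims.append(cv2.copyMakeBorder(i,0,300,0,0,cv2.BORDER_CONSTANT))
cv2.imwrite("pics/ins1.png",np.hstack(ims))
E
```

```text
time_s: 5.85
ee_pos: [567.9, 30.4, 196.1]
ee_rot: [-100.0, -0.2, -50.2]
force: [-1.6, -0.2, 0.2]
gripper_width: 0.4
wheel frame x,l,z 6.798278380742061 -73.66354124470757 -18.876825356201067 [-1.60630956 -0.17326876  0.17011566]
```

View pics/ins1.png

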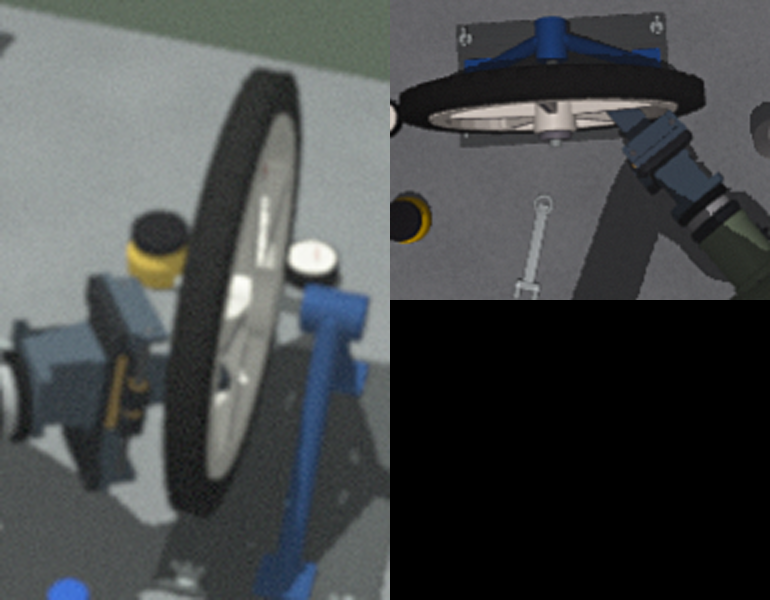

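Fingertip visible through the gap at (222,378) in the side crop, with no contact force. Starting the first push.

```bash
python3 -m creep '[[1,1,-9,-2,0,0,0],[1,1,-9,-2,0,0,0],[1,-1,-10,-1,0,0,0],[1,-1,-10,-1,0,0,0]]'
python3 -m creep '[[1,-3,-10,0,0,0,0],[1,-3,-10,1,0,0,0],[1,0,0,0,0,0,0]]'
python3 - <<'E'
from push import *
from workcell import *
import cv2
s=state();w=s['ee_pos']-O;print("x,l,z",w@n,w@l,w[2],s['force'],spoke_at(s['ee_pos'],0))
f=grab_frame("side");a=cv2.resize(f["frame"][60:260,200:330,::-1],None,fx=3,fy=3,interpolation=cv2.INTER_CUBIC)
f=grab_frame("top");i=cv2.resize(f["frame"][140:290,140:330,::-1],None,fx=2,fy=2,interpolation=cv2.INTER_CUBIC)
cv2.imwrite("pics/p1.png",np.hstack([a,cv2.copyMakeBorder(i,0,300,0,0,cv2.BORDER_CONSTANT)]))
E
```

```text
time_s: 6.45
ee_pos: [567.4, 28.0, 233.9]
ee_rot: [-100.2, -0.0, -50.6]
force: [0.5, 0.4, -3.4]
gripper_width: 0.4
time_s: 6.82
ee_pos: [567.6, 36.2, 256.0]
ee_rot: [-99.8, -0.2, -50.5]
force: [-0.8, 0.5, -0.2]
gripper_width: 0.3
x,l,z 6.963776538727017 -67.85832989610014 41.02405155785192 [-0.78569387  0.49192706 -0.23948588] (np.float64(-39.24268819476358), np.float64(119.16888003334238), np.float64(62.5757408730099))
```

View pics/p1.png

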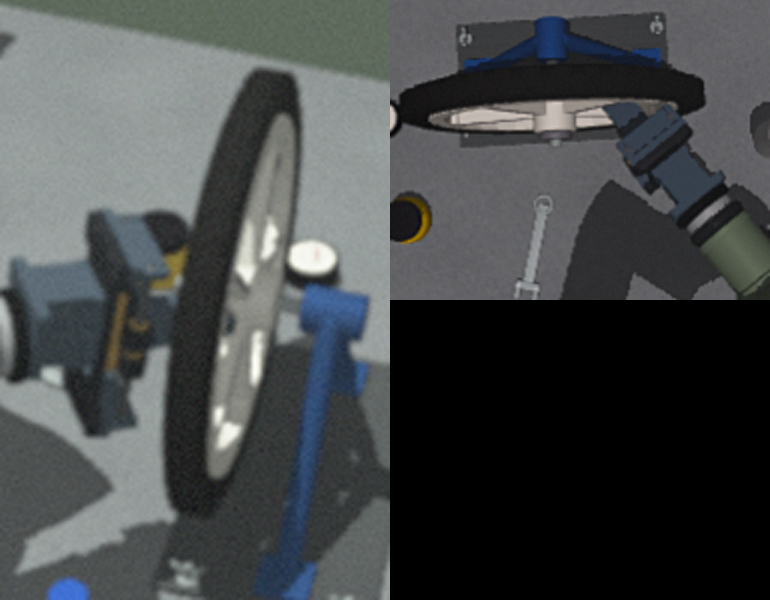

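The wheel turned with the spoke; the force was 3.4 N, as expected. Continuing the first push to the top.

```bash
python3 -m creep '[[1,-4,-9,2,0,0,0],[1,-5,-9,2,0,0,0],[1,-6,-6,3,0,0,0],[1,-6,-6,3,0,0,0]]'
python3 -m creep '[[1,-6,-4,3,0,0,0],[1,-6,-4,4,0,0,0],[1,0,0,0,0,0,0]]'
python3 - <<'E'
from push import *
from workcell import *
s=state();w=s['ee_pos']-O;print("x,l,z",w@n,w@l,w[2],s['force'],spoke_at(s['ee_pos'],0))
E
```

```text
time_s: 7.42
ee_pos: [565.9, 61.8, 282.0]
ee_rot: [-100.1, -0.1, -50.6]
force: [1.0, -2.3, -2.8]
gripper_width: 0.5
time_s: 7.8
ee_pos: [564.0, 77.4, 289.5]
ee_rot: [-99.9, -0.1, -50.4]
force: [0.2, 0.2, 0.1]
gripper_width: 0.2
x,l,z 6.6684169418239785 -26.46912654906542 74.46274908327928 [0.22992861 0.19067804 0.09959308] (np.float64(-3.2652695592641425), np.float64(112.55444904259168), np.float64(62.9111268577874))
```

```bash
python3 -m creep '[[1,2,2,-30,0,0,0],[1,0,0,-50,0,0,0],[1,19,47,-6,0,0,0],[1,18,47,-6,0,0,0],[1,0,0,0,0,0,0]]'
cat > look.py <<'E'
from fit import *
from scipy.optimize import minimize
import sys
from push import O,n,l,R,tooldir
s=state();w=s['ee_pos']-O;print("x,l,z",w@n,w@l,w[2],s['force'])
F={n_:grab_frame(n_) for n_ in("top","side")}
S=[555.3,103.3,4.55];Lt=[-.29,-.03,1]
# hand mask: exclude pixels of hand by comparing only side + top with wide-robust corr
def sc(ph,img=False):
    P,I=shaded(ph,S,Lt);return [score(F[k],P,I,ROI[k],3 if img else 2,img) for k in F]
c=float(sys.argv[1])
r=[(sum(x),ph,np.round(x,4).tolist()) for ph in np.arange(c-14,c+14.1,2) for x in [sc(ph)]]
for q in r: print(round(q[1],1),round(q[0],4),q[2])
b=max(r)[1];o=sc(b,True)
A=np.vstack([o[0][2],np.nan_to_num(o[0][1])*190]);B=np.hstack([o[1][2],np.nan_to_num(o[1][1])*190])
h=max(A.shape[0],B.shape[0]);pad=lambda x:cv2.copyMakeBorder(x.clip(0,255).astype(np.uint8),0,h-x.shape[0],0,0,cv2.BORDER_CONSTANT)
im=np.hstack([pad(A),pad(B)]);im=im if im.shape[1]<=800 else cv2.resize(im,None,fx=800/im.shape[1],fy=800/im.shape[1]);cv2.imwrite("pics/"+sys.argv[2]+".png",im)
f=F["side"];cv2.imwrite("pics/"+sys.argv[2]+"s.png",cv2.resize(f["frame"][70:245,240:320,::-1],None,fx=3.4,fy=3.4,interpolation=cv2.INTER_CUBIC))
E
python3 look.py -104.6 l1
```

```text
time_s: 8.43
ee_pos: [507.1, -23.8, 207.7]
ee_rot: [-100.0, 0.4, -50.7]
force: [-0.3, 0.0, 0.9]
gripper_width: 0.1
x,l,z -58.09935827706582 -122.87695152857737 -7.327411505696716 [-0.31823568  0.04258024  0.88927493]
-118.6 1.7903 [0.9398, 0.8505]
-116.6 1.8041 [0.9472, 0.8569]
-114.6 1.8219 [0.9528, 0.8691]
-112.6 1.84 [0.9605, 0.8795]
-110.6 1.8522 [0.9651, 0.8871]
-108.6 1.8631 [0.9683, 0.8948]
-106.6 1.8702 [0.9712, 0.899]
-104.6 1.8673 [0.973, 0.8943]
-102.6 1.8589 [0.9735, 0.8854]
-100.6 1.8428 [0.9726, 0.8702]
-98.6 1.8246 [0.9696, 0.855]
-96.6 1.8063 [0.9662, 0.84]
-94.6 1.7813 [0.9605, 0.8208]
-92.6 1.7573 [0.955, 0.8023]
-90.6 1.7332 [0.9484, 0.7847]
```

View pics/l1.png

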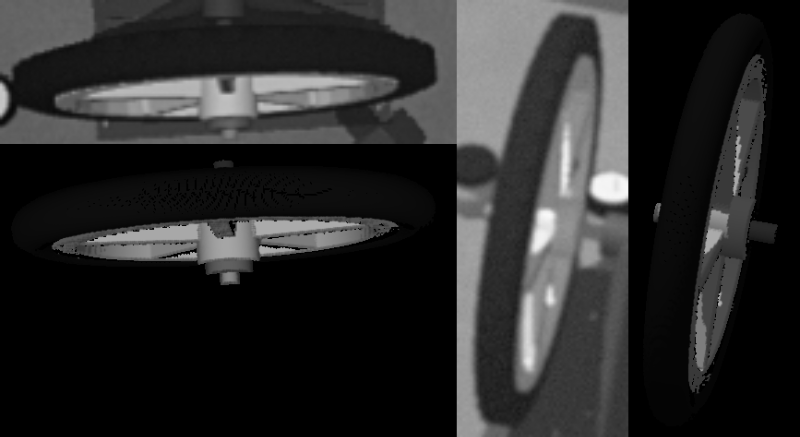

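View pics/l1s.png

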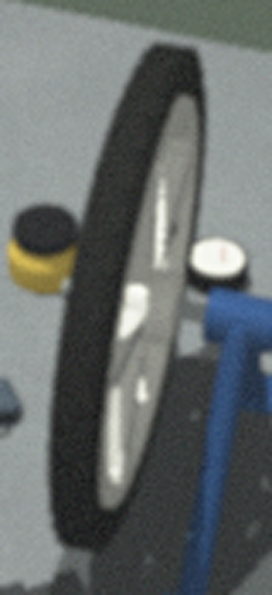

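The fit gives the valve at 105.5° counter-clockwise from the top (predicted 104.7°), and the dark valve spot at (175,228) in the side crop agrees. About 74.5° remain, which is one more spoke. Inserting again and pushing.

```bash
python3 -m creep '[[1,0,0,30,0,0,0],[1,0,0,30,0,0,0],[1,0,0,20,0,0,0],[1,0,0,0,0,0,0]]'
python3 - <<'E'
from push import *
from workcell import *
s=state();w=s['ee_pos']-O;print("x,l,z",w@n,w@l,w[2],s['force'],spoke_at(s['ee_pos'],0))
Rn=Ro.from_euler("xyz",s["ee_rot"],degrees=True)
prev=s['ee_pos']
for th,rad in((-90,78),(-75,78),(-60,78),(-45,80),(-32,80),(-20,80),(-18,80),(-16,80),(-14,80)):
    t=pt(th,rad,7);print(th,R.inv().apply(t-prev).round(1),np.round(spoke_at(t,0),1));prev=t
E
```

```text
time_s: 9.02
ee_pos: [567.0, 30.3, 198.9]
ee_rot: [-99.9, -0.3, -50.3]
force: [0.1, 0.2, -0.2]
gripper_width: 0.2
x,l,z 5.8776440519102 -73.729155478973 -16.084632186496805 [ 0.13902095  0.21484649 -0.19720898] (np.float64(-84.10321192031161), np.float64(109.92155885871078), np.float64(59.34372430072862))
-90 [  4.1 -15.6  -4.3] [-72.  114.2  64.6]
-75 [ -2.2 -20.1  -2. ] [-55.4 116.9  64. ]
-60 [ -6.4 -19.3   1.1] [-40.  117.9  61.4]
-45 [ -9.  -18.4   3.2] [-26.2 119.   62.3]
-32 [-11.6 -12.5   6. ] [-14.3 116.8  62.6]
-20 [-12.3  -8.7   7.2] [ -3.8 113.6  63.8]
-18 [-2.2 -1.2  1.3] [ -2.1 113.   64.1]
-16 [-2.2 -1.1  1.4] [ -0.4 112.3  64.4]
-14 [-2.2 -1.   1.4] [  1.3 111.6  64.8]
```

```bash
python3 -m creep '[[1,2,-8,-2,0,0,0],[1,2,-8,-2,0,0,0],[1,-1,-10,-1,0,0,0],[1,-1,-10,-1,0,0,0]]'
python3 -m creep '[[1,-3,-10,0,0,0,0],[1,-3,-10,1,0,0,0],[1,-4,-9,1,0,0,0],[1,-5,-9,2,0,0,0]]'
python3 -m creep '[[1,-6,-6,3,0,0,0],[1,-6,-6,3,0,0,0],[1,-6,-4,4,0,0,0],[1,-6,-4,4,0,0,0],[1,0,0,0,0,0,0]]'
python3 - <<'E'
from push import *
from workcell import *
s=state();w=s['ee_pos']-O;print("x,l,z",w@n,w@l,w[2],s['force'],spoke_at(s['ee_pos'],0))
print(R.inv().apply(pt(-15.5,80,7)-s['ee_pos']).round(1))
E
```

```text
time_s: 9.52
ee_pos: [568.4, 26.3, 232.5]
ee_rot: [-100.1, -0.0, -50.6]
force: [0.1, 1.2, -3.7]
gripper_width: 0.4
time_s: 10.02
ee_pos: [567.6, 44.8, 269.5]
ee_rot: [-100.1, -0.0, -50.6]
force: [-0.1, -1.8, -3.5]
gripper_width: 0.5
time_s: 10.65
ee_pos: [565.2, 75.6, 287.6]
ee_rot: [-99.9, -0.1, -50.4]
force: [-0.6, 0.4, -0.5]
gripper_width: 0.3
x,l,z 7.675966337868988 -28.408828929156257 72.58496516841035 [-0.64836182  0.44171005 -0.52861409] (np.float64(-4.616752303325041), np.float64(112.05397515746274), np.float64(61.58274095584622))
[-6.1 -5.   2.6]
```

```bash
python3 -m creep '[[1,-3,-2.5,1.5,0,0,0],[1,-3,-2.5,1.5,0,0,0],[1,0,0,0,0,0,0]]'
python3 -c "
from push import *
from workcell import *
s=state();print(spoke_at(s['ee_pos'],0),s['force'])"
python3 -m creep '[[1,2,2,-30,0,0,0],[1,0,0,-50,0,0,0],[1,20,20,-40,0,0,0],[1,0,0,0,0,0,0]]'
python3 look.py -180 l2
```

```text
time_s: 11.02
ee_pos: [564.7, 81.6, 291.1]
ee_rot: [-100.0, -0.1, -50.5]
force: [0.8, -1.4, -1.3]
gripper_width: 0.7
(np.float64(-0.594576464583751), np.float64(111.84475263874015), np.float64(63.74093943180655)) [ 0.78763913 -1.44505219 -1.26367608]
time_s: 11.52
ee_pos: [484.6, -16.5, 290.3]
ee_rot: [-100.0, -0.0, -50.9]
force: [0.4, 0.2, -0.9]
gripper_width: 0.5
x,l,z -79.9773274382877 -113.80426966934368 75.27604160173752 [ 0.39045007  0.1847255  -0.85789492]
-194.0 1.7809 [0.9377, 0.8432]
-192.0 1.7968 [0.9432, 0.8536]
-190.0 1.8098 [0.9489, 0.8609]
-188.0 1.8272 [0.9556, 0.8716]
-186.0 1.8414 [0.9602, 0.8812]
-184.0 1.857 [0.967, 0.89]
-182.0 1.8652 [0.9696, 0.8956]
-180.0 1.8715 [0.972, 0.8995]
-178.0 1.8686 [0.9734, 0.8952]
-176.0 1.8592 [0.9728, 0.8864]
-174.0 1.8432 [0.9714, 0.8718]
-172.0 1.8236 [0.9674, 0.8562]
-170.0 1.7994 [0.9629, 0.8365]
-168.0 1.7809 [0.9583, 0.8226]
-166.0 1.754 [0.9515, 0.8025]
```

View pics/l2.png

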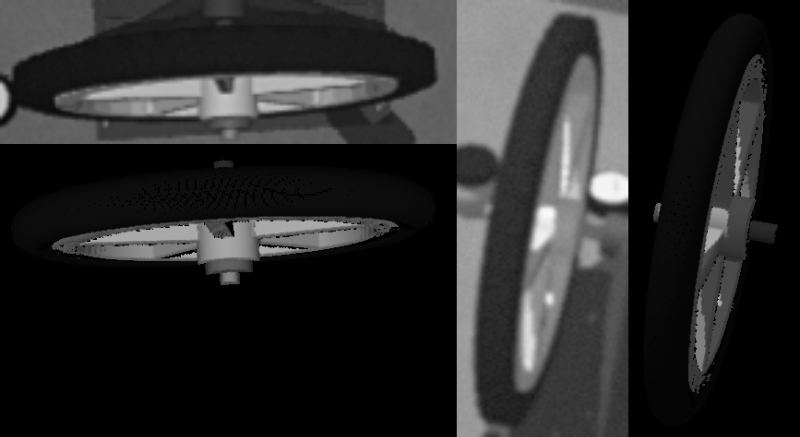

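View pics/l2s.png

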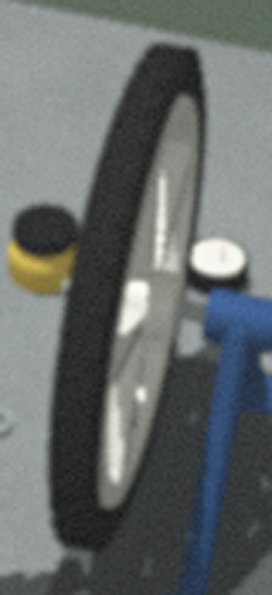

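```bash
python3 - <<'E'
from h import *
from workcell import job_done
f=grab_frame("top");a=cv2.imread("pics/top0.png");b=cv2.resize(f["frame"][:,:,::-1],None,fx=1.5,fy=1.5,interpolation=cv2.INTER_CUBIC)
d=np.abs(a.astype(int)-b).max(2)
for nm,(u,v) in dict(bottle=(505,310),tub=(221,374),gauge=(203,300),span=(322,378)).items(): print(nm,d[v-18:v+18,u-18:u+18].mean().round(1))
cv2.imwrite("pics/final.png",b);print(state()["force"],state()["time_s"]);print(job_done())
E
```

```text
bottle 2.8
tub 6.0
gauge 3.4
span 3.3
[-0.72480239 -0.41168039 -0.8031944 ] 11.675
the job is handed in; nothing more can be done
None
```

View pics/final.png

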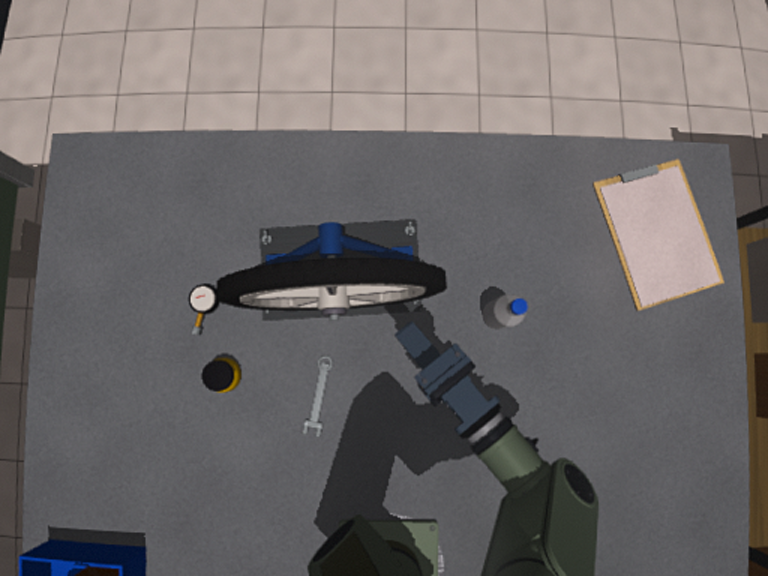

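I handed the job in at 11.7 s, with the wheel turned about 140° counter-clockwise so that the valve sits at the bottom. I did it in two pushes with the closed fingers, lifting one spoke on the right-hand side each time. The highest push force I read was about 4 N.

**Wheel angle:** matching a rendered model to both pictures put the valve about 180° from the top, good to roughly 1–2°. The finger position gave 0.6° short of the target.

**Valve in view:** in the last pictures the valve is out of sight behind the tyre and hub. That it is the valve at the bottom, and not another gap, rests on the red cap seen at the start (40° left of the top), the dark spot seen after the first push, and the two measured turns.

**Other checks:**
- The bottle, tub, gauge and spanner look the same in the top picture as at the start. The tub differs slightly more than the rest, which I put down to the arm's shadow having moved.
- The hand was withdrawn about 80 mm in front of the wheel, and the wrist force was near zero.
- I took no direct reading of the wheel's speed.
- No check failed.

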